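# Refit the washed roller in the meal-box sealer

### The arm

A 6-joint arm with a two-finger parallel gripper is mounted at the origin on the work surface. World frame = base frame: x ahead of the robot, y to its left, z up, the work surface at z = 0. Lengths are in m, angles in rad, forces in N, time in s.
With the tool pointing down it reaches from about 0.35 to 0.975 m from the base axis. Payload 4.9 kg.
Tool frame: the origin (TCP) lies midway between the tips of the shut fingers; the grasp point (between the pads) lies 19 mm behind it; y points along the fingers, z is the direction in which the jaws open and shut, and the axes are right-handed (so a half turn about y gives the same grasp; the last joint's range is limited). The gripper opens to 85 mm and grips with 20 to 120 N. Pads are 22 mm wide; open, the fingers measure 114 mm over their backs; the gripper's body (76 mm by 85 mm) begins 54 mm behind the grasp point. The pads swing forward as they close: fully open they stand 13 mm farther back than shut.
Start: joints at [-1.395, 0.053, 1.613, -0, 1.476, -0.119], TCP at [0.182, -0.598, 0.231] pointing down, gripper open.
Joint ranges: [-3.01, 3.01], [-1.01, 2.22], [0.06, 2.58], [-1.02, 4.17], [0.09, 2.62], [-3.14, 3.14]. Speed limits (rad/s): [2.57, 2.57, 3.14, 3.14, 3.14, 3.14].

### API

Orientations are given as a unit quaternion [w, x, y, z].
In Python, from plant import * gives the robot as it stands.
- The arm moves only by the shell command python3 -m crank 'ROWS'. ROWS is JSON, a list that holds one entry, the list of rows, each a list of 5 numbers: the gripper command: -1 is shut, 1 is fully open, values between are in proportion, then the shift along the tool's x, y, z in cm, then the turn about the tool's y in degrees. In form: [[[jaw, dx, dy, dz, twist], ...]]. A call has 1 to 8 rows; each row shifts and turns the commanded pose from where the row before left it, along the tool's axes as they then stand; what a row does not reach is not made up. A row lasts 1/8 s, in which the tool goes at most 62.5 mm and 10.7 degrees, less where a joint would pass 70% of its speed; a pose out of reach is approached as far as the arm can. A call with a gripper value outside its range is refused whole. The fingers move at their own pace and stop on an object; the grip force is fixed at half the most. Time passes only in rows, so rows that do not move let the fingers close. It gives the time, the measured TCP pose, the force and the opening at its end, in the units of the state.
- state(): the state, without advancing time (a new reading comes with each control period).
- grab_frame(name): name is "scene" or "side" or "wrist"; returns a dict with "frame" (480x640x3 uint8, red, green, blue), "fx", "fy", "cx", "cy" (pixels), "pose" (4x4, takes a point from camera to world coordinates). Camera axes: x right, y up, looking along -z (the intrinsics and any distortion apply to the point x, -y, -z); pixel columns grow to the right and rows downward; lengths in m; the calibration is good to about 2 mm. A picture is of the moment at which its call begins. There is no depth.
- job_done(): hands the job in, once; it reports no verdict.
The state is a dict: "time": time; "joint_pos": joint angles; "joint_vel": joint speeds; "joint_efforts": joint torques, N m; "tool_pos": TCP position; "tool_rot": TCP orientation; "contact_force": force on the tool from outside, world axes, zero at the start; "ft_torque": the same for the moment, N m; "gripper_width": opening from 0.0 (shut) to 1.0 (fully open).
Only numpy, scipy, OpenCV 4.12 (cv2) and the standard library are available. Lean on these libraries where they do the work, as an engineer would, in place of code of your own. Each camera call takes 0.05 s, during which the arm holds its last target.

### The job

Slide the grey cover off the wash tray onto its ledge and leave it there, take the washed blue roller out of whichever pocket holds it (leave the scraper), and lay it on the sealing machine's two V rests, leaning the gripper in under the guard. Then slide the tailstock up by its red handle until the roller is carried on both centres and the sprung centre at the far end has given about 4 mm, without ever bottoming it (9 mm), let go, and leave everything else where it stands.

Things in the scene. Friction and masses are not known exactly. Their poses are not given: they have to be found in the camera images.
- machine: Meal-box sealing machine, fixed; origin on the table under the axis of its two centres. x points to its back, y along that axis from the tailstock (-y) to the headstock (+y), z up. White base 20 mm thick, x -50 to 100, y -220 to 110 mm. The centres are brass cones 20 mm long, 5 mm wide at the tip, 24 mm at the root, on an axis at x 0, z 110 mm. Its front (-x) is open.
- guard_edge (a point): Middle of the lower front edge (orange) of the clear fixed guard plate over the machine: x 28, y -55, z 185 mm in the machine's frame. The plate reaches back to x 100 and spans y -214 to 104 mm, so a gripper held upright over the rests does not fit: come in from the front and above, leaning 30 to 40 degrees from vertical.
- load_point (a point): Where the roller's centre lies when laid on the V rests clear of both cones: x 0, y -30, z 107 mm in the machine's frame, 3 mm under the cones' axis; within 8 mm along y will do. The two white rests, 8 mm wide at y -62 and +16, have 45 degree flanks up to 103 mm high. The tailstock then pushes the roller along the rests onto the far cone, and the cones lift it.
- run_point (a point): Fixed point of the machine on the axis of the two centres, 110 mm over the table: the roller's centre is here, give or take 12 mm along the axis, when it is clamped between both; axes as the machine's.
- tailstock (a joint): Position of the blue tailstock (50 x 30 x 108 mm) along its bed, in m: 0 is right back, growing as it slides toward the headstock (machine +y), stop at 0.094. It drags with a steady 12 N (up to about 1 N more when moved quickly) and stays where it is left. Its cone and the far one both hold the roller, without yet pressing the spring, somewhere from 0.065 to 0.079.
- tail_grip (a point): Centre of the gripping part of the tailstock's upright red handle, 16 x 16 mm and 58 mm tall (from 66 to 124 mm over the table); this point is 106 mm over the table, 68 mm in front (-x) of the axis of the centres; axes as the machine's. It moves with the tailstock and stands clear of the guard, so it can be gripped from straight above.
- head_centre (a joint): How far the sprung headstock centre has been pushed in, in m: 0 at rest, 0.009 bottomed. The rest place of its cone (at the machine's +y end, pointing to -y) is set for wear: its tip stands anywhere from 50 to 62 mm in +y of run_point, so feel for it. It begins to give at 4 N, then 1 N for each mm, so 7 N at 3 mm.
- tray: Steel wash tray, fixed; origin under the middle of its pan; x toward the ledge, y along the pockets. Pan 182 (x) x 172 (y) x 50 mm high, walls and floor 6 mm, with two pockets side by side at x -35 (near) and x +35 mm (far), whose white rests hold a roller's underside 14 mm over the table. A steel ledge, its top flush with the rim (50 mm), reaches from the pan's edge at x 91 to x 201 mm.
- pocket_near (a point): Centre of a roller in the near pocket, 29 mm over the table; axes as the tray's (the roller lies along y).
- pocket_far (a point): Centre of a roller in the far pocket, 29 mm over the table; axes as the tray's.
- cover_knob (a point): Middle of the black round knob (24 mm diameter, 24 mm tall) on the loose grey cover plate, 24 mm over the plate's underside. The plate is 182 x 172 x 5 mm, 0.3 kg, and lies over the pan on its rim; the knob is 50 mm from the plate's middle toward the tray's -x. Axes as the plate's, which start along the tray's.
- roller_center (a point): Centre of the loose roller: blue with aluminium ends, 30 mm diameter, 140 mm long along its y axis, about 0.13 kg, with an 18 mm bore 22 mm deep in each end. It starts under the cover in one of the two pockets, either one.
- scraper: Orange plastic scraper, 30 x 115 x 14 mm, in the other pocket; origin under its middle. To be left there.
- tub_a: Bystander: round soup tub, 106 mm wide, 65 mm tall; origin under it. Not to be disturbed.
- tub_b: Bystander: round soup tub, 106 mm wide, 65 mm tall; origin under it. Not to be disturbed.
- tub_c: Bystander: round soup tub, 106 mm wide, 65 mm tall; origin under it. Not to be disturbed.
- mealboxes: Bystander: stack of three meal boxes, 156 x 206 x 138 mm; origin under it. Not to be disturbed.
- mug: Bystander: blue mug, 80 mm wide, 90 mm tall; origin under it. Not to be disturbed.
- ladle: Bystander: steel serving spoon, 200 mm; origin under it. Not to be disturbed.

How it is judged:
On the way, in this order (a step that is already met when the one before it is completed fails the run):
1. the cover has been slid onto the ledge (knob at least 100 mm to the ledge side of the pan's middle) (x of cover_knob in the frame of tray above 0.1 m and z of cover_knob in the frame of tray between 0.066 and 0.085 m), for 0.2 s.
2. the roller has been lifted out of its pocket (height (world z) of roller_center above 0.08 m), for 0.1 s.
3. the roller lies on both V rests, let go, clear of the centres (x of roller_center in the frame of run_point between -0.004 and 0.004 m and z of roller_center in the frame of run_point between -0.006 and 0.003 m and angle between the y axis of roller_center and the y axis of machine, either way round below 0.05 rad and value of joint tailstock below 0.05 m and contact force between the fingers and roller below 0.1 N and linear speed of roller below 0.03 m/s), for 0.2 s.
At the end, for the whole second after the job is handed in: The roller is at rest between the cones, its axis within 1.5 mm and 0.03 rad of the axis of the centres; the sprung centre is pushed in by 1.5 to 6.5 mm; the cover lies level on rim and ledge, its knob over 100 mm to the ledge side of the pan's middle; all released (all of step 1 and x of roller_center in the frame of run_point between -0.0015 and 0.0015 m and z of roller_center in the frame of run_point between -0.0015 and 0.0015 m and y of roller_center in the frame of run_point between -0.01 and 0.016 m and angle between the y axis of roller_center and the y axis of machine, either way round below 0.03 rad and value of joint head_centre between 0.0015 and 0.0065 m and linear speed of roller below 0.02 m/s and velocity of joint tailstock between -0.003 and 0.003 m/s); the robot touches nothing.
It fails at once if the sprung centre is pushed in to its stop (over 8.5 mm) (value of joint head_centre above 0.0085 m).
It fails at once if the scraper is taken from or knocked out of its pocket (moved over 30 mm) (distance of scraper from where it was at the start of the episode above 0.03 m).
It fails at once if a bystander is disturbed (moved over 25 mm) (distance of any of tub_a, tub_b, tub_c, mealboxes, mug, ladle from where it was at the start of the episode above 0.025 m).
It also fails if it takes over 72 s, if anything falls off the work surface, if the arm or the gripper's body presses on something with over 40 N, if the wrist force passes 120 N, or if a joint passes its speed limit or range.

## Working session

There is one attempt and no reset: what is moved stays moved. The work goes in short steps, Python scripts to look and compute and a shell command to move; the robot and the scene stay as the last step left them, time stands still between calls to the robot, and variables do not carry over. Pictures are saved under pics/ and viewed, and the job is handed in when it is done.

```bash
ls; mkdir -p pics; python3 - <<'E'
from plant import *
import cv2
print(state())
for n in ["scene","side","wrist"]:
    f=grab_frame(n); cv2.imwrite(f"pics/{n}0.png",f["frame"][:,:,::-1]); print(n,f["fx"],f["fy"],f["cx"],f["cy"],f["pose"].round(4).tolist(),[k for k in f])
E
```

```text
pics
{'time': 0.0, 'joint_pos': array([-1.39499181e+00,  5.33496314e-02,  1.61433243e+00,  1.15708730e-05,
        1.47599000e+00, -1.19007166e-01]), 'joint_vel': array([ 1.18093234e-03,  8.99451326e-04,  1.45300798e-03, -8.03109285e-04,
        1.54869938e-03,  1.18580444e-05]), 'joint_efforts': array([ 2.82885139e-04, -3.93683338e+01, -3.70175672e+01, -1.59381507e-04,
        7.02486388e-03,  1.01444238e-05]), 'tool_pos': array([ 0.18148691, -0.59740474,  0.23004454]), 'tool_rot': array([ 0.10383737, -0.10387098,  0.70017318, -0.69870318]), 'contact_force': array([ 0.40876621, -0.11199786, -0.05170514]), 'ft_torque': array([ 0.00951281, -0.01896279, -0.01859711]), 'gripper_width': 1.0020359057137271}
scene 499.9130431009485 499.9130431009485 331.2436307095983 239.42062976975404 [[0.8238, -0.414, 0.3874, 1.2174], [0.5668, 0.5885, -0.5765, -0.9683], [0.0107, 0.6945, 0.7194, 1.3055], [0.0, 0.0, 0.0, 1.0]] ['frame', 'fx', 'fy', 'cx', 'cy', 'pose']
side 540.3200952428823 540.3200952428823 316.82296079814313 241.0664409701486 [[-0.9677, 0.1872, -0.169, 0.2786], [-0.2522, -0.7105, 0.6569, 1.1126], [0.0029, 0.6783, 0.7348, 1.3894], [0.0, 0.0, 0.0, 1.0]] ['frame', 'fx', 'fy', 'cx', 'cy', 'pose']
wrist 398.8523504086474 398.8523504086474 320.8918108187823 240.22425561559302 [[0.2921, 0.9219, 0.2545, 0.2459], [-0.9564, 0.2823, 0.0752, -0.5783], [-0.0025, -0.2653, 0.9642, 0.3728], [0.0, 0.0, 0.0, 1.0]] ['frame', 'fx', 'fy', 'cx', 'cy', 'pose']
```

View pics/scene0.png

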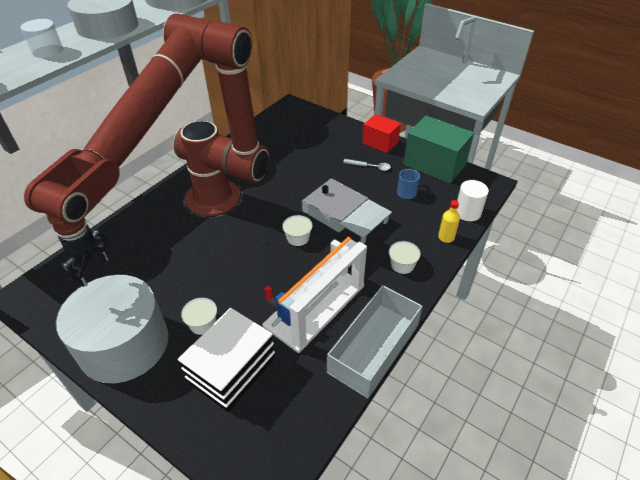

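View pics/side0.png

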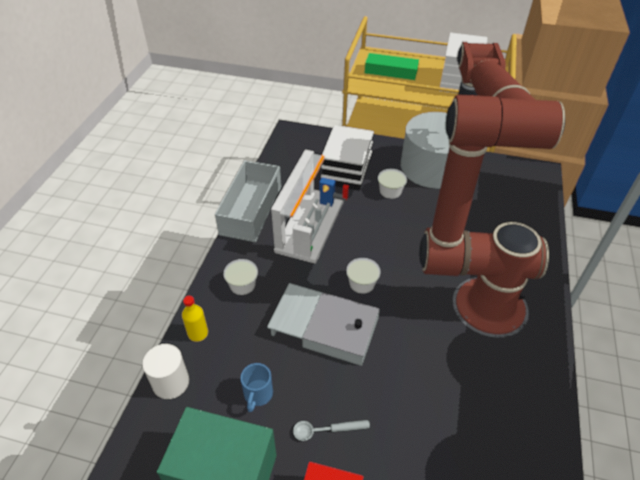

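View pics/wrist0.png

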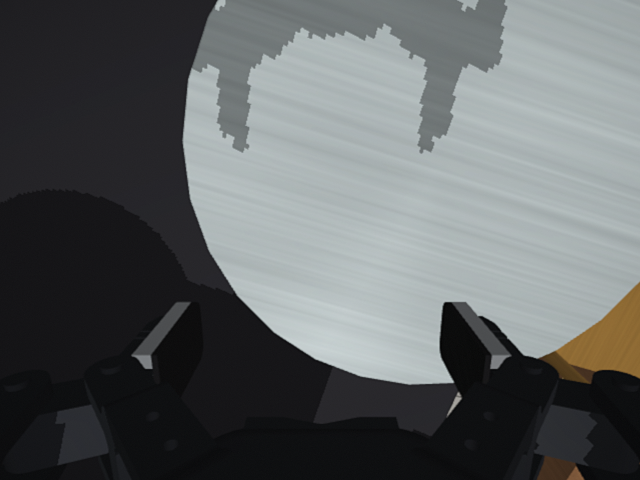

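```bash
cat > h.py <<'E'
from plant import *
import cv2, numpy as np
def ray(f,u,v):
    d=np.array([(u-f["cx"])/f["fx"],-(v-f["cy"])/f["fy"],-1.]); P=np.array(f["pose"]); d=P[:3,:3]@d
    return P[:3,3],d/np.linalg.norm(d)
def onz(f,u,v,z):
    o,d=ray(f,u,v); return o+d*(z-o[2])/d[2]
def tri(rs):
    A=np.zeros((3,3));b=np.zeros(3)
    for o,d in rs:
        M=np.eye(3)-np.outer(d,d);A+=M;b+=M@o
    x=np.linalg.solve(A,b); return x,[np.linalg.norm((np.eye(3)-np.outer(d,d))@(x-o)) for o,d in rs]
def proj(f,p):
    P=np.array(f["pose"]); q=P[:3,:3].T@(np.array(p)-P[:3,3]); return (f["cx"]+f["fx"]*q[0]/-q[2], f["cy"]-f["fy"]*q[1]/-q[2])
def blobs(f,lo,hi,box=None,amin=5):
    hsv=cv2.cvtColor(f["frame"],cv2.COLOR_RGB2HSV); m=cv2.inRange(hsv,np.array(lo),np.array(hi))
    if box: z=np.zeros_like(m); x0,y0,x1,y1=box; z[y0:y1,x0:x1]=m[y0:y1,x0:x1]; m=z
    n,l,s,c=cv2.connectedComponentsWithStats(m)
    return m,[(s[i].tolist(),c[i].round(1).tolist()) for i in range(1,n) if s[i,4]>=amin]
def crop(f,box,name,k=4):
    x0,y0,x1,y1=box; cv2.imwrite("pics/"+name,cv2.resize(f["frame"][y0:y1,x0:x1,::-1],None,fx=k,fy=k,interpolation=cv2.INTER_CUBIC))
E
python3 - <<'E'
from h import *
import pickle
for n,b in (("scene",[(255,225,375,355),(295,170,395,240)]),("side",[(265,145,360,265),(260,280,385,370)])):
    f=grab_frame(n); pickle.dump(f,open(n+"0.pkl","wb"))
    for i,x in enumerate(b): crop(f,x,f"{n}_c{i}.png",min(800/(x[2]-x[0]),600/(x[3]-x[1])))
    m,o=blobs(f,(8,170,130),(18,255,255),b[0],10); print(n,"orange",o)
    m=max(o,key=lambda t:t[0][4])
    mm,_=blobs(f,(8,170,130),(18,255,255),b[0],10)
    pts=cv2.findNonZero(mm)[:,0]; (u,v,_,_)=l=cv2.fitLine(pts,2,0,.01,.01).ravel()[[0,1,2,3]]
    t=(pts-l[2:])@l[:2]; print("ends",l[2:]+l[:2]*t.min(),l[2:]+l[:2]*t.max())
    print("red",blobs(f,(0,150,90),(6,255,255),b[0],8)[1], blobs(f,(174,150,90),(180,255,255),b[0],8)[1])
    print("knob",blobs(f,(0,0,0),(180,255,50),b[1],8)[1])
E
```

```text
scene orange [([278, 237, 73, 66, 327], [313.2, 269.7])]
ends [278.45341972 301.4005134 ] [349.0877592  236.99946823]
red [([265, 286, 8, 15, 85], [268.3, 292.7])] []
knob [([295, 170, 100, 70, 3415], [349.5, 198.3]), ([322, 186, 6, 8, 38], [324.8, 189.1])]
side orange [([291, 156, 33, 60, 142], [307.5, 184.6])]
ends [291.11189985 215.06034158] [322.74398401 156.40119579]
red [([343, 185, 6, 14, 70], [345.1, 191.0])] []
knob [([260, 280, 125, 85, 2349], [311.9, 305.7]), ([355, 320, 6, 8, 40], [357.7, 323.7])]
```

```bash
sleep 0
```

```text
(no output)
```

View pics/scene_c0.png

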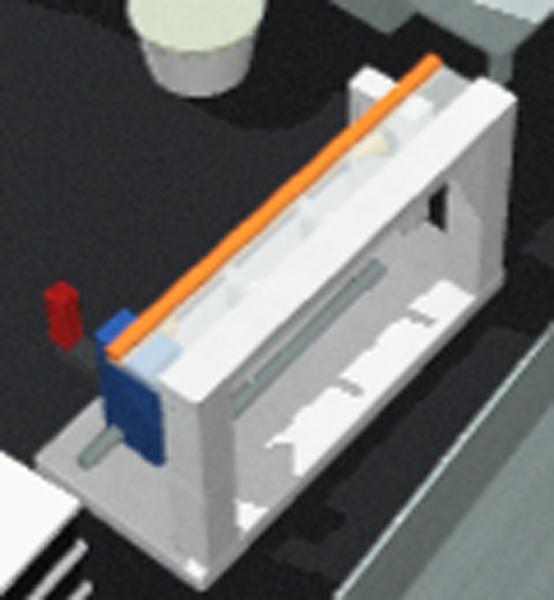

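View pics/side_c0.png

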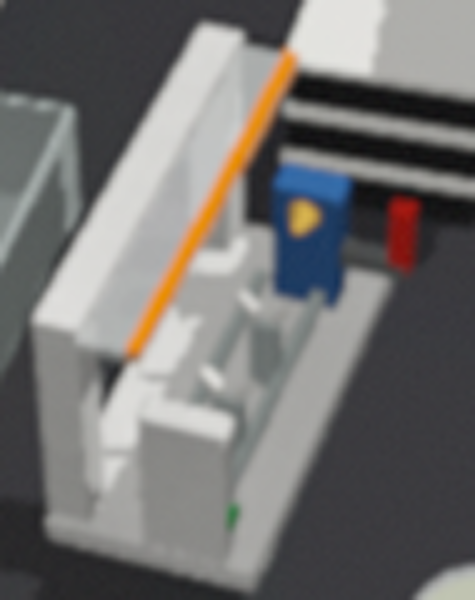

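View pics/scene_c1.png

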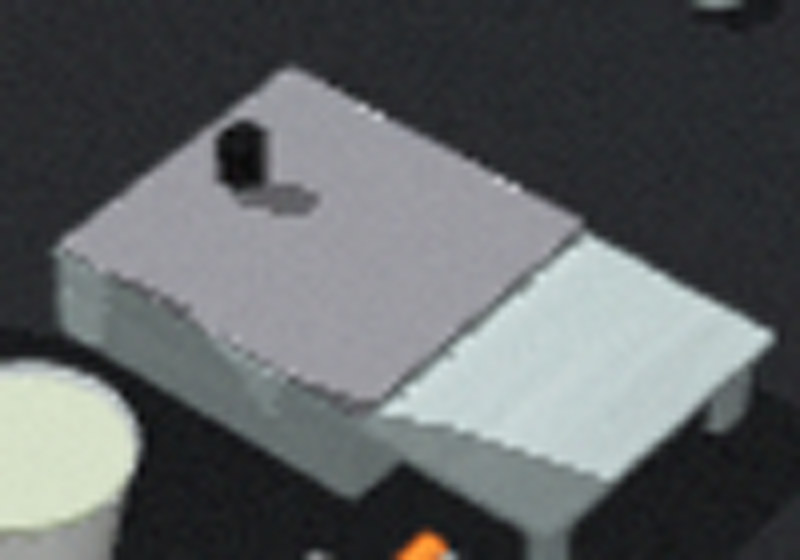

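View pics/side_c1.png

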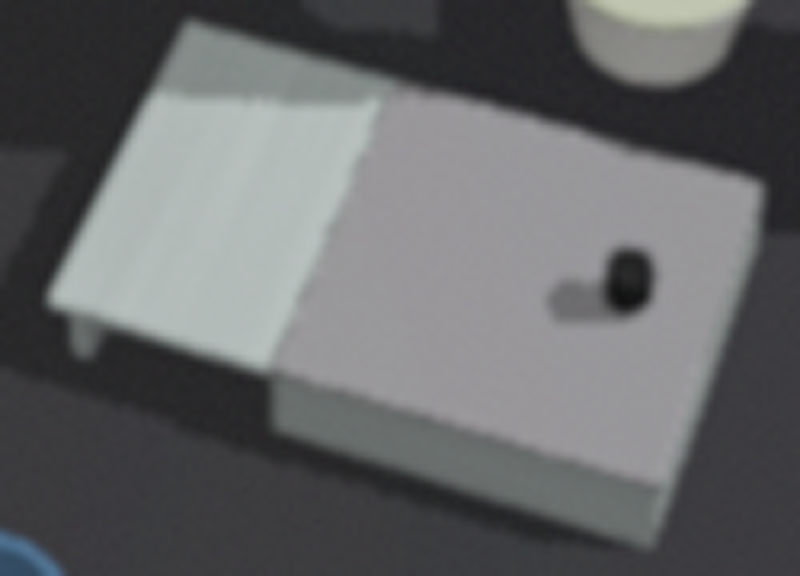

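```bash
python3 - <<'E'
from h import *
import pickle
F={n:pickle.load(open(n+"0.pkl","rb")) for n in("scene","side")}
T=lambda a,b:tri([ray(F["scene"],*a),ray(F["side"],*b)])
print("edge -y",T((278.5,301.4),(322.7,156.4)), onz(F["scene"],278.5,301.4,.185),onz(F["side"],322.7,156.4,.185))
print("edge +y",T((349.1,237.),(291.1,215.1)), onz(F["scene"],349.1,237,.185),onz(F["side"],291.1,215.1,.185))
print("red",T((268.3,292.7),(345.1,191)))
print("knob",T((324.8,189.1),(357.7,323.7)))
E
```

```text
edge -y (array([ 0.63525305, -0.35599489,  0.19303037]), [np.float64(0.0011800308906919068), np.float64(0.0011800308906921649)]) [ 0.62985545 -0.35190509  0.185     ] [ 0.63860985 -0.36502145  0.185     ]
edge +y (array([ 0.65946501, -0.03990195,  0.19718936]), [np.float64(0.000502231910210926), np.float64(0.000502231910210738)]) [ 0.65381641 -0.02952889  0.185     ] [ 0.6629181  -0.05194843  0.185     ]
red (array([ 0.53945372, -0.29814648,  0.10128987]), [np.float64(0.0006839611295280114), np.float64(0.0006839611295279216)])
knob (array([0.38409498, 0.22262563, 0.07434555]), [np.float64(8.843069200618335e-05), np.float64(8.843069200612827e-05)])
```

```bash
python3 - <<'E'
import plant; print([k for k in dir(plant) if k[0]!='_'])
from h import *
from scipy.spatial.transform import Rotation as R
s=state(); print(R.from_quat(np.array(s["tool_rot"])[[1,2,3,0]]).as_matrix().round(3), s["time"])
import pickle
F={n:pickle.load(open(n+"0.pkl","rb")) for n in("scene","side")}
# plate corners: A=-x+y.. matched by position
S=[(331.25,178.1),(367.5,198.1),(341.25,221),(301.9,201.3)]
D=[(379.5,308.4),(363.1,355.8),(303,338.1),(322.5,294)]
for a in S: print("sc",onz(F["scene"],*a,.055).round(4))
for a in D: print("sd",onz(F["side"],*a,.055).round(4))
for n in F:
  for nm,lo,hi in (("tub",(25,20,150),(45,90,255)),):
    for b,c in blobs(F[n],lo,hi,None,100)[1]: print(n,nm,b,onz(F[n],*c,.065).round(3))
E
python3 -m crank --help 2>&1 | head -30
```

```text
['IKError', 'grab_frame', 'job_done', 'state']
[[-0.957 -0.     0.291]
 [-0.291  0.001 -0.957]
 [-0.    -1.    -0.001]] 0.25
sc [0.3535 0.3107 0.055 ]
sc [0.5331 0.2917 0.055 ]
sc [0.5212 0.1306 0.055 ]
sc [0.3414 0.1341 0.055 ]
sd [0.3331 0.1388 0.055 ]
sd [0.3491 0.3112 0.055 ]
sd [0.5281 0.2981 0.055 ]
sd [0.5127 0.13   0.055 ]
scene tub [284, 217, 27, 21, 416] [0.416 0.008 0.065]
scene tub [390, 243, 29, 22, 485] [0.788 0.112 0.065]
scene tub [183, 300, 33, 27, 669] [ 0.398 -0.456  0.065]
side tub [379, 171, 26, 17, 346] [ 0.392 -0.446  0.065]
side tub [348, 261, 30, 24, 564] [0.409 0.022 0.065]
side tub [226, 262, 30, 24, 583] [0.782 0.125 0.065]
invalid input: not JSON, or not a number
```

```bash
python3 -m crank '[[[1,0,-6,0,0],[1,0,-6,0,0],[1,0,-6,0,0],[1,0,-6,0,0],[1,0,-6,0,0],[1,0,-6,0,0],[1,0,-6,0,0],[1,0,-6,0,0]]]'; python3 - <<'E'
from h import *
from scipy.spatial.transform import Rotation as R
s=state(); print(R.from_quat(np.array(s["tool_rot"])[[1,2,3,0]]).as_matrix().round(3), s["time"],s["joint_pos"].round(3),s["tool_pos"])
E
```

```text
time: 1.25
tool_pos: [0.1815, -0.5974, 0.7134]
tool_rot: [-0.104, 0.104, -0.699, 0.7]
contact_force: [-0.1, -0.4, 1.2]
gripper_width: 0.996
[[-0.957  0.     0.291]
 [-0.291 -0.001 -0.957]
 [ 0.    -1.     0.001]] 1.25 [-1.395  0.25   0.578  0.     2.312 -0.119] [ 0.18148655 -0.59737726  0.71338182]
```

```bash
cat > st.py <<'E'
from h import *
from scipy.spatial.transform import Rotation as R
s=state(); print(R.from_quat(np.array(s["tool_rot"])[[1,2,3,0]]).as_matrix().round(3), s["time"],s["joint_pos"].round(3),s["tool_pos"].round(4),s["contact_force"].round(1),s["gripper_width"])
E
python3 -m crank '[[[1,0,-6,0,0],[1,0,-6,0,0],[1,0,-6,0,0]]]';python3 st.py
```

```text
time: 1.62
tool_pos: [0.1685, -0.5605, 0.8175]
tool_rot: [0.105, -0.102, 0.702, -0.697]
contact_force: [-0.9, -0.8, -0.4]
gripper_width: 0.998
[[-0.957  0.004  0.29 ]
 [-0.29   0.006 -0.957]
 [-0.005 -1.    -0.005]] 1.625 [-1.408  0.464  0.066  0.009  2.617 -0.124] [ 0.1685 -0.5605  0.8175] [-0.9 -0.8 -0.4] 0.9982324270051606
```

```bash

python3 -m crank '[[[1,0,-6,0,0],[1,0,-6,0,0],[1,0,-6,0,0]]]';python3 st.py
```

```text
time: 2.0
tool_pos: [0.1501, -0.4937, 0.8814]
tool_rot: [-0.108, 0.099, -0.659, 0.738]
contact_force: [-0.6, 0.0, -0.4]
gripper_width: 1.001
[[-0.957  0.028  0.289]
 [-0.29  -0.109 -0.951]
 [ 0.005 -0.994  0.113]] 2.0 [-1.427  0.355  0.055  0.025  2.62  -0.128] [ 0.1501 -0.4937  0.8814] [-0.6  0.  -0.4] 1.0007313216772402
```

```bash

python3 -m crank '[[[1,0,5,0,0]]]';python3 st.py
```

```text
time: 2.12
tool_pos: [0.1509, -0.496, 0.8585]
tool_rot: [-0.108, 0.099, -0.651, 0.744]
contact_force: [-0.2, -0.2, 0.6]
gripper_width: 0.998
[[-0.957  0.031  0.288]
 [-0.29  -0.128 -0.949]
 [ 0.007 -0.991  0.131]] 2.125 [-1.426  0.208  0.316  0.021  2.486 -0.133] [ 0.1509 -0.496   0.8585] [-0.2 -0.2  0.6] 0.998458248022719
```

```bash

python3 -m crank '[[[1,0,0,0,0]]]';python3 st.py; python3 -m crank '[[[1,0,5,0,0],[1,0,0,0,0]]]';python3 st.py
```

```text
time: 2.25
tool_pos: [0.1519, -0.503, 0.8449]
tool_rot: [-0.108, 0.099, -0.664, 0.734]
contact_force: [0.7, -0.8, -0.3]
gripper_width: 0.999
[[-0.957  0.027  0.289]
 [-0.29  -0.096 -0.952]
 [ 0.002 -0.995  0.099]] 2.25 [-1.426  0.212  0.343  0.021  2.488 -0.132] [ 0.1519 -0.503   0.8449] [ 0.7 -0.8 -0.3] 0.9985619768538213
time: 2.5
tool_pos: [0.1537, -0.5109, 0.7916]
tool_rot: [-0.108, 0.099, -0.666, 0.731]
contact_force: [0.1, -1.4, -1.3]
gripper_width: 1.0
[[-0.957  0.026  0.289]
 [-0.29  -0.089 -0.953]
 [ 0.001 -0.996  0.093]] 2.5 [-1.425  0.089  0.606  0.017  2.354 -0.135] [ 0.1537 -0.5109  0.7916] [ 0.1 -1.4 -1.3] 0.9996730198415786
```

```bash

python3 -m crank '[[[1,-4.7,-0.3,-3.5,0],[1,-4.7,-0.3,-3.5,0],[1,-4.7,-0.3,-3.5,0],[1,-4.7,-0.3,-3.5,0],[1,-4.7,-0.3,-3.5,0],[1,-4.7,-0.3,-3.5,0],[1,-4.7,-0.3,-3.5,0],[1,-4.7,-0.3,-3.5,0]]]'; python3 -m crank '[[[1,-4.7,-0.3,-3.5,0],[1,-4.7,-0.3,-3.5,0],[1,0,0,0,10.5],[1,0,0,0,10.5]]]';python3 st.py
```

```text
time: 3.5
tool_pos: [0.4311, -0.1278, 0.7986]
tool_rot: [-0.112, 0.095, -0.658, 0.738]
contact_force: [-0.3, -0.7, -0.2]
gripper_width: 0.999
time: 4.0
tool_pos: [0.5009, -0.0346, 0.7957]
tool_rot: [0.012, -0.042, -0.669, 0.742]
contact_force: [0.1, 0.1, -0.0]
gripper_width: 0.998
[[-0.996  0.039 -0.079]
 [ 0.075 -0.104 -0.992]
 [-0.047 -0.994  0.101]] 4.0 [-0.163  0.053  0.637 -0.143  2.391  1.378] [ 0.5009 -0.0346  0.7957] [ 0.1  0.1 -0. ] 0.9979854044737512
```

```bash

python3 -m crank '[[[1,4,-2,0,0],[1,4,-2,0,0],[1,4,-2,0,0]]]';python3 st.py; python3 -m crank '[[[1,4,-2,0,0],[1,4,-2,0,0]]]';python3 st.py
```

```text
time: 4.38
tool_pos: [0.3763, -0.0204, 0.8519]
tool_rot: [0.01, -0.041, -0.669, 0.742]
contact_force: [0.8, 0.2, 0.2]
gripper_width: 1.005
[[-0.996  0.04  -0.075]
 [ 0.07  -0.105 -0.992]
 [-0.048 -0.994  0.102]] 4.375 [-0.18  -0.107  0.663 -0.166  2.521  1.325] [ 0.3763 -0.0204  0.8519] [0.8 0.2 0.2] 1.0048495191415274
time: 4.62
tool_pos: [0.2955, -0.0108, 0.888]
tool_rot: [0.008, -0.043, -0.668, 0.743]
contact_force: [-1.1, 0.4, -0.5]
gripper_width: 0.998
[[-0.996  0.045 -0.075]
 [ 0.07  -0.107 -0.992]
 [-0.053 -0.993  0.103]] 4.625 [-0.198 -0.181  0.629 -0.193  2.62   1.275] [ 0.2955 -0.0108  0.888 ] [-1.1  0.4 -0.5] 0.9981730717151874
```

```bash

python3 -m crank '[[[1,4,-3,0,0],[1,4,-3,0,0]]]';python3 st.py; python3 -m crank '[[[1,2,-5,0,0],[1,2,-5,0,0]]]';python3 st.py
```

```text
time: 4.88
tool_pos: [0.2262, -0.0063, 0.8967]
tool_rot: [-0.011, -0.061, -0.659, 0.75]
contact_force: [0.2, 0.1, 0.3]
gripper_width: 1.001
[[-0.992  0.097 -0.077]
 [ 0.064 -0.131 -0.989]
 [-0.106 -0.987  0.124]] 4.875 [-0.226 -0.313  0.7   -0.214  2.62   1.222] [ 0.2262 -0.0063  0.8967] [0.2 0.1 0.3] 1.001488916734408
time: 5.12
tool_pos: [0.1983, -0.002, 0.9237]
tool_rot: [-0.038, -0.086, -0.644, 0.759]
contact_force: [-0.1, -0.5, -0.4]
gripper_width: 1.001
[[-0.982  0.168 -0.081]
 [ 0.053 -0.167 -0.984]
 [-0.179 -0.972  0.156]] 5.125 [-0.201 -0.323  0.628 -0.265  2.62   1.193] [ 0.1983 -0.002   0.9237] [-0.1 -0.5 -0.4] 1.0006695737374522
```

```bash

python3 -m crank '[[[1,-1.4,1.2,-5.3,0],[1,-1.4,1.2,-5.3,0],[1,-1.4,1.2,-5.3,0],[1,-1.4,1.2,-5.3,0],[1,0,0,0,0]]]';python3 st.py
```

```text
time: 5.75
tool_pos: [0.2794, 0.1834, 0.8527]
tool_rot: [-0.034, -0.076, -0.646, 0.759]
contact_force: [0.6, -0.8, -0.3]
gripper_width: 1.001
[[-0.986  0.149 -0.072]
 [ 0.047 -0.164 -0.985]
 [-0.159 -0.975  0.154]] 5.75 [ 0.54  -0.19   0.743 -0.376  2.509  1.859] [0.2794 0.1834 0.8527] [ 0.6 -0.8 -0.3] 1.0005225353130651
```

```bash

python3 -m crank '[[[1,2.7,-3,2.9,0],[1,2.7,-3,2.9,0],[1,2.7,-3,2.9,0]]]';python3 st.py;python3 -m crank '[[[1,1,-5,1,0],[1,1,-5,1,0],[1,1,-5,1,0]]]';python3 st.py
```

```text
time: 6.12
tool_pos: [0.1867, 0.1057, 0.9142]
tool_rot: [-0.051, -0.096, -0.648, 0.754]
contact_force: [-0.5, -0.3, 1.3]
gripper_width: 0.999
[[-0.976  0.201 -0.079]
 [ 0.048 -0.155 -0.987]
 [-0.211 -0.967  0.142]] 6.125 [ 0.468 -0.286  0.645 -0.478  2.62   1.668] [0.1867 0.1057 0.9142] [-0.5 -0.3  1.3] 0.9989594835862802
time: 6.5
tool_pos: [0.1608, 0.0841, 0.9614]
tool_rot: [-0.095, -0.135, -0.642, 0.749]
contact_force: [0.6, -0.3, 0.4]
gripper_width: 1.002
[[-0.946  0.315 -0.08 ]
 [ 0.031 -0.157 -0.987]
 [-0.323 -0.936  0.139]] 6.5 [ 0.525 -0.25   0.481 -0.63   2.62   1.559] [0.1608 0.0841 0.9614] [ 0.6 -0.3  0.4] 1.0020978672831387
```

```bash

python3 -m crank '[[[1,1.7,0.9,-4.7,0],[1,1.7,0.9,-4.7,0],[1,1.7,0.9,-4.7,0]]]';python3 st.py;python3 -m crank '[[[1,0.5,-3.8,4,0],[1,0.5,-3.8,4,0],[1,0.5,-3.8,4,0]]]';python3 st.py
```

```text
time: 6.88
tool_pos: [0.1351, 0.213, 0.903]
tool_rot: [-0.092, -0.132, -0.644, 0.748]
contact_force: [0.7, 0.6, -0.1]
gripper_width: 0.999
[[-0.948  0.308 -0.079]
 [ 0.032 -0.153 -0.988]
 [-0.317 -0.939  0.135]] 6.875 [ 1.093 -0.226  0.664 -0.706  2.583  2.094] [0.1351 0.213  0.903 ] [ 0.7  0.6 -0.1] 0.9987241326703317
time: 7.25
tool_pos: [0.1147, 0.1018, 0.9684]
tool_rot: [-0.123, -0.155, -0.647, 0.736]
contact_force: [1.1, -0.3, -0.5]
gripper_width: 1.001
[[-0.921  0.382 -0.069]
 [ 0.02  -0.132 -0.991]
 [-0.388 -0.915  0.114]] 7.25 [ 0.951 -0.261  0.482 -0.893  2.62   1.721] [0.1147 0.1018 0.9684] [ 1.1 -0.3 -0.5] 1.0010361869723925
```

```bash
cat > go.py <<'E'
import sys
from h import *
from scipy.spatial.transform import Rotation as R
s=state(); M=R.from_quat(np.array(s["tool_rot"])[[1,2,3,0]]).as_matrix()
t=np.array(list(map(float,sys.argv[1:4]))); st=float(sys.argv[4]) if len(sys.argv)>4 else 6
d=M.T@(t-s["tool_pos"])*100; n=max(1,int(np.ceil(np.linalg.norm(d)/st)))
print("tool delta cm",d.round(2),"rows",n,"each",(d/n).round(2), "F",s["contact_force"].round(1),"w",round(s["gripper_width"],3),"p",s["tool_pos"].round(4),"y",M[:,1].round(3),"z",M[:,2].round(3),"t",s["time"])
E
python3 go.py .388 .221 .2
```

```text
tool delta cm [  4.87  79.14 -22.48] rows 14 each [ 0.35  5.65 -1.61] F [ 1.1 -0.3 -0.5] w 1.001 p [0.1147 0.1018 0.9684] y [ 0.382 -0.132 -0.915] z [-0.069 -0.991  0.114] t 7.25
```

```bash
python3 -m crank '[[[1,0.35,5.65,-1.6,0],[1,0.35,5.65,-1.6,0],[1,0.35,5.65,-1.6,0],[1,0.35,5.65,-1.6,0],[1,0.35,5.65,-1.6,0],[1,0.35,5.65,-1.6,0],[1,0.35,5.65,-1.6,0],[1,0.35,5.65,-1.6,0]]]'; python3 st.py;  python3 go.py .388 .221 .2
```

```text
time: 8.25
tool_pos: [0.2707, 0.1691, 0.5289]
tool_rot: [-0.122, -0.156, -0.646, 0.737]
contact_force: [0.9, 1.1, -0.5]
gripper_width: 1.003
[[-0.921  0.382 -0.072]
 [ 0.021 -0.136 -0.99 ]
 [-0.388 -0.914  0.117]] 8.25 [ 0.616 -0.813  1.805 -0.356  1.88   2.08 ] [0.2707 0.1691 0.5289] [ 0.9  1.1 -0.5] 1.002873716249382
tool delta cm [ 2.06 33.84 -9.85] rows 6 each [ 0.34  5.64 -1.64] F [ 0.9  1.1 -0.5] w 1.003 p [0.2707 0.1691 0.5289] y [ 0.382 -0.136 -0.914] z [-0.072 -0.99   0.117] t 8.25
```

```bash
python3 -m crank '[[[1,-3,4,-1.6,0],[1,-1,5.65,-1.6,0],[1,0.35,5.65,-1.6,0]]]'; python3 st.py;  python3 go.py .388 .221 .2
```

```text
time: 8.62
tool_pos: [0.3675, 0.1952, 0.3979]
tool_rot: [-0.122, -0.156, -0.645, 0.738]
contact_force: [-0.4, -0.0, -1.3]
gripper_width: 1.0
[[-0.921  0.382 -0.073]
 [ 0.021 -0.137 -0.99 ]
 [-0.389 -0.914  0.118]] 8.625 [ 0.517 -0.684  1.961 -0.313  1.582  2.088] [0.3675 0.1952 0.3979] [-0.4 -0.  -1.3] 0.9995233413302946
tool delta cm [ 5.86 18.52 -5.05] rows 4 each [ 1.46  4.63 -1.26] F [-0.4 -0.  -1.3] w 1.0 p [0.3675 0.1952 0.3979] y [ 0.382 -0.137 -0.914] z [-0.073 -0.99   0.118] t 8.625
```

```bash
python3 -m crank '[[[1,1.5,4.6,-1.3,0],[1,1.5,4.6,-1.3,0],[1,1.5,4.6,-1.3,0],[1,1.5,4.6,-1.3,0],[1,0,0,0,0]]]'; python3 st.py;  python3 go.py .388 .221 .064; python3 - <<'E'
from h import *
f=grab_frame("wrist"); cv2.imwrite("pics/w1.png",f["frame"][:,:,::-1]); print(proj(f,(.384,.2226,.074)))
E
```

```text
time: 9.25
tool_pos: [0.3829, 0.2219, 0.1953]
tool_rot: [-0.12, -0.152, -0.644, 0.74]
contact_force: [-0.4, -0.4, 1.2]
gripper_width: 1.001
[[-0.925  0.374 -0.07 ]
 [ 0.017 -0.142 -0.99 ]
 [-0.38  -0.917  0.125]] 9.25 [ 0.558 -0.554  2.213 -0.343  1.243  2.247] [0.3829 0.2219 0.1953] [-0.4 -0.4  1.2] 1.0006991818983793
tool delta cm [ 4.51 12.24 -1.58] rows 3 each [ 1.5   4.08 -0.53] F [-0.4 -0.4  1.2] w 1.001 p [0.3829 0.2219 0.1953] y [ 0.374 -0.142 -0.917] z [-0.07  -0.99   0.125] t 9.25
(np.float64(297.8893859427628), np.float64(299.5286169578197))
```

View pics/w1.png

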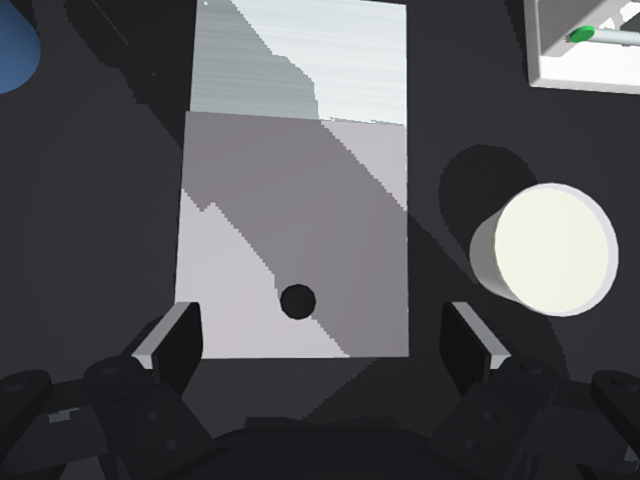

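```bash
python3 - <<'E'
from h import *
f=grab_frame("wrist")
for p in ((175,358),(408,356),(185,112),(406,124),(298,301)): print(onz(f,*p,.055 if p[0]!=298 else .086).round(4))
E
python3 -m crank '[[[1,1.5,4.1,-0.5,0],[1,1.5,4.1,-0.5,0],[1,0.8,2,-0.25,0]]]'; python3 go.py .388 .221 .064
```

```text
[0.3508 0.3111 0.055 ]
[0.3373 0.1418 0.055 ]
[0.5327 0.2994 0.055 ]
[0.5203 0.1255 0.055 ]
[0.3851 0.2241 0.086 ]
time: 9.72
tool_pos: [0.3891, 0.2219, 0.0886]
tool_rot: [-0.123, -0.155, -0.645, 0.738]
contact_force: [-0.5, -0.0, 0.1]
gripper_width: 0.999
tool delta cm [ 1.05  2.22 -0.2 ] rows 1 each [ 1.05  2.22 -0.2 ] F [-0.5 -0.   0.1] w 0.999 p [0.3891 0.2219 0.0886] y [ 0.38  -0.138 -0.914] z [-0.07 -0.99  0.12] t 9.725
```

```bash
python3 -m crank '[[[1,0.5,1.1,-0.1,0],[1,0.5,1.1,-0.1,0],[-1,0,0,0,0],[-1,0,0,0,0],[-1,0,0,0,0],[-1,0,0,0,0],[-1,0,0,0,0]]]'; python3 st.py
```

```text
time: 10.6
tool_pos: [0.3871, 0.2209, 0.0635]
tool_rot: [-0.122, -0.154, -0.645, 0.738]
contact_force: [-2.8, -1.3, 6.7]
gripper_width: 0.265
[[-0.923  0.379 -0.07 ]
 [ 0.019 -0.138 -0.99 ]
 [-0.385 -0.915  0.12 ]] 10.6 [ 0.55  -0.372  2.325 -0.395  0.959  2.359] [0.3871 0.2209 0.0635] [-2.8 -1.3  6.7] 0.26497742969246063
```

```bash
python3 go.py .5437 .2090 .0645 4
```

```text
tool delta cm [-14.51   6.01   0.09] rows 4 each [-3.63  1.5   0.02] F [-2.8 -1.3  6.7] w 0.265 p [0.3871 0.2209 0.0635] y [ 0.379 -0.138 -0.915] z [-0.07 -0.99  0.12] t 10.6
```

```bash
python3 -m crank '[[[-1,-1.8,0.75,0,0],[-1,-2.5,1,0,0],[-1,-2.5,1,0,0],[-1,-2.5,1,0,0]]]'; python3 go.py .5437 .2090 .0645 2.5
```

```text
time: 11.1
tool_pos: [0.4872, 0.2142, 0.064]
tool_rot: [-0.122, -0.153, -0.645, 0.738]
contact_force: [-4.5, -0.2, 5.2]
gripper_width: 0.267
tool delta cm [-5.24  2.16  0.13] rows 3 each [-1.75  0.72  0.04] F [-4.5 -0.2  5.2] w 0.267 p [0.4872 0.2142 0.064 ] y [ 0.378 -0.137 -0.916] z [-0.069 -0.99   0.12 ] t 11.1
```

```bash
python3 -m crank '[[[-1,-2.3,0.9,0,0],[-1,-2,0.8,0,0],[-1,-0.8,0.3,0,0],[-1,0,0,0,0]]]'; python3 go.py .5437 .2090 .0645 2.5
```

```text
time: 11.6
tool_pos: [0.5416, 0.2101, 0.0649]
tool_rot: [-0.122, -0.154, -0.645, 0.738]
contact_force: [0.5, 0.6, 1.6]
gripper_width: 0.267
tool delta cm [-0.18  0.13  0.09] rows 1 each [-0.18  0.13  0.09] F [0.5 0.6 1.6] w 0.267 p [0.5416 0.2101 0.0649] y [ 0.379 -0.138 -0.915] z [-0.07  -0.99   0.121] t 11.6
```

```bash
python3 -m crank '[[[-1,-0.4,0.2,0,0],[-1,0,0,0,0],[1,0,0,0,0],[1,0,0,0,0],[1,0,0,0,0],[1,0,-2,0,0],[1,2,-5,0,0],[1,4,-4,0,0]]]'; python3 st.py; python3 - <<'E'
from h import *
f=grab_frame("wrist"); cv2.imwrite("pics/w2.png",f["frame"][:,:,::-1])
f=grab_frame("side"); crop(f,(240,270,390,370),"s2.png",5)
print(blobs(f,(0,0,0),(180,255,50),(255,280,375,360),8)[1])
E
```

```text
time: 12.6
tool_pos: [0.4489, 0.2261, 0.1443]
tool_rot: [-0.122, -0.155, -0.645, 0.738]
contact_force: [-0.1, 0.7, 1.2]
gripper_width: 1.001
[[-0.922  0.38  -0.071]
 [ 0.019 -0.138 -0.99 ]
 [-0.386 -0.915  0.12 ]] 12.6 [ 0.485 -0.34   2.154 -0.349  1.065  2.233] [0.4489 0.2261 0.1443] [-0.1  0.7  1.2] 1.0014000162646481
[([329, 280, 46, 41, 747], [348.9, 295.4]), ([255, 290, 11, 23, 118], [259.0, 298.8]), ([304, 305, 6, 9, 46], [306.5, 309.0]), ([255, 325, 83, 35, 1183], [276.9, 344.7]), ([366, 331, 9, 27, 129], [371.4, 347.6])]
```

View pics/w2.png

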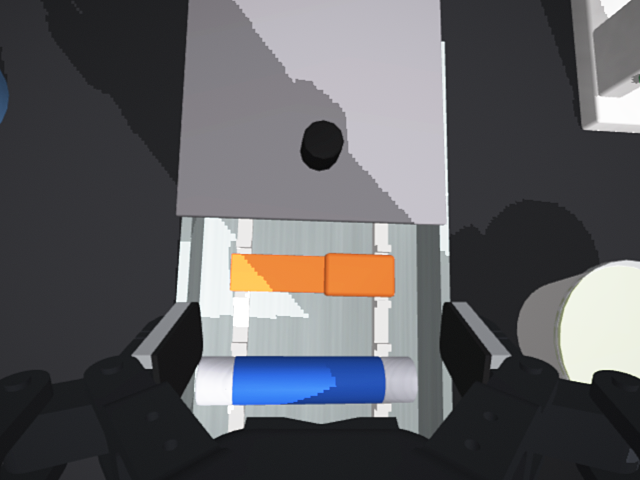

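View pics/s2.png

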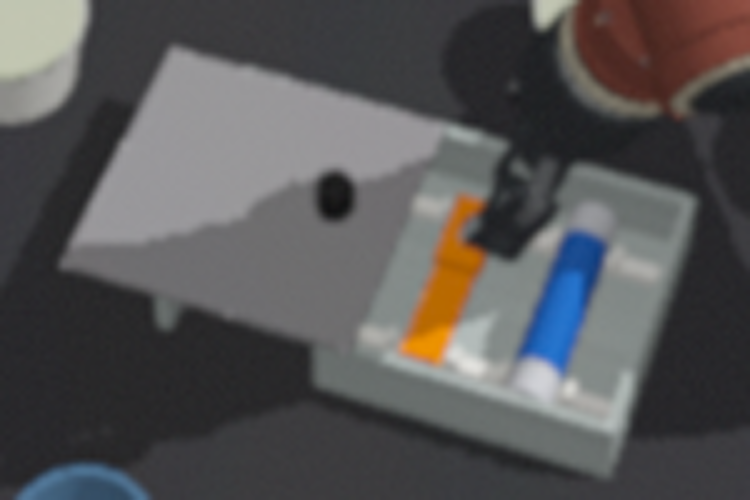

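```bash
python3 - <<'E'
from h import *
f=grab_frame("wrist")
print("roller ends",onz(f,195,381,.029).round(4),onz(f,417,379,.029).round(4))
m,o=blobs(f,(100,120,60),(130,255,255),(190,330,440,430),300); print(o,[onz(f,*c,.031).round(4) for b,c in o])
print("knob",onz(f,323,140,.086).round(4), onz(grab_frame("side"),306.5,309,.074).round(4))
c=np.array([.4353,.2195]);ex=np.array([.9971,-.0758])
print(((onz(f,323,140,.086)[:2]-c)@ex))
E
```

```text
roller ends [0.4022 0.2974 0.029 ] [0.3901 0.1509 0.029 ]
[([234, 353, 152, 49, 7079], [308.7, 376.8])] [array([0.3986, 0.2247, 0.031 ])]
knob [0.5386 0.2128 0.086 ] [0.5416 0.2099 0.074 ]
0.10352766547588742
```

```bash
python3 - <<'E'
from h import *
f=grab_frame("wrist")
c=np.array([.4353,.2195]);ex=np.array([.9971,-.0758]);ey=np.array([.0758,.9971])
for p,z in (((178,214),.055),((443,223),.055),((310,219),.055),((232,273),.02),((449,223),.05),((190,216),.05)):
    w=onz(f,*p,z)[:2]-c; print(p,(w@ex).round(4),(w@ey).round(4))
g=grab_frame("scene"); crop(g,(295,165,405,245),"sc2.png",7); print(blobs(g,(0,0,0),(180,255,50),(330,180,370,215),8)[1])
E
```

```text
(178, 214) 0.0651 0.0839
(443, 223) 0.0645 -0.0823
(310, 219) 0.0645 0.0043
(232, 273) 0.0318 0.0542
(449, 223) 0.0656 -0.0887
(190, 216) 0.065 0.0779
[([336, 180, 34, 18, 324], [357.7, 185.6]), ([355, 203, 7, 9, 46], [358.2, 207.1])]
```

View pics/sc2.png

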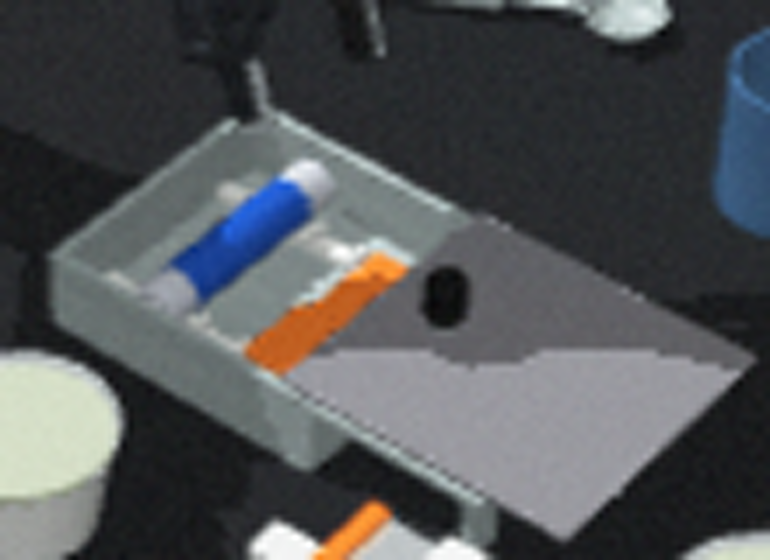

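```bash
python3 -m crank '[[[0.3,0,-1,0,-10.5],[0.3,0,-1,0,-10.5],[0.3,0,0,0,-10.5],[0.3,0,0,0,-10.5],[0.3,0,0,0,-10.5],[0.3,0,0,0,-10.5],[0.3,0,0,0,-10.5],[0.3,0,0,0,-10.5]]]'; cat > ang.py <<'E'
from h import *
from scipy.spatial.transform import Rotation as R
import sys
yaw=np.radians(float(sys.argv[1])); a=np.array([-np.sin(yaw),np.cos(yaw),0])
M=R.from_quat(np.array(state()["tool_rot"])[[1,2,3,0]]).as_matrix()
# twist t about tool y: z'=sin t * x + cos t * z  ; want z'.a=0
x,z=M[:,0]@a,M[:,2]@a; t=np.degrees(np.arctan2(-z,x)); t=(t+90)%180-90; print("twist",t,"z",M[:,2].round(3),"y",M[:,1].round(3))
E
python3 ang.py -4.35;python3 go.py .4024 .2223 .11
```

```text
time: 13.9
tool_pos: [0.4414, 0.2279, 0.1586]
tool_rot: [-0.522, 0.384, -0.397, 0.651]
contact_force: [0.4, 0.6, 1.2]
gripper_width: 0.649
twist -2.657892555492708 z [ 0.913 -0.116  0.391] y [ 0.375 -0.141 -0.916]
tool delta cm [ 0.76  3.08 -5.39] rows 2 each [ 0.38  1.54 -2.7 ] F [0.4 0.6 1.2] w 0.649 p [0.4414 0.2279 0.1586] y [ 0.375 -0.141 -0.916] z [ 0.913 -0.116  0.391] t 13.9
```

```bash
python3 -m crank '[[[0.3,0.4,1.5,-2.7,-2.7],[0.3,0.4,1.5,-2.7,0],[0.3,0,0,0,0]]]'; python3 ang.py -4.35;python3 go.py .4024 .2223 .0208
```

```text
time: 14.28
tool_pos: [0.3998, 0.2203, 0.1085]
tool_rot: [-0.529, 0.399, -0.386, 0.642]
contact_force: [-0.8, -0.2, 0.4]
gripper_width: 0.65
twist -0.19930992665598524 z [ 0.92  -0.073  0.384] y [ 0.372 -0.142 -0.917]
tool delta cm [-1.13  8.11 -3.15] rows 2 each [-0.57  4.06 -1.57] F [-0.8 -0.2  0.4] w 0.65 p [0.3998 0.2203 0.1085] y [ 0.372 -0.142 -0.917] z [ 0.92  -0.073  0.384] t 14.275
```

```bash
python3 -m crank '[[[0.3,-0.3,2.2,-0.9,0],[0.3,-0.3,2.2,-0.9,0],[0.3,-0.2,1,-0.4,0],[0.3,0,0,0,0]]]'; python3 go.py .4024 .2223 .0208;python3 - <<'E'
from h import *
f=grab_frame("wrist"); cv2.imwrite("pics/w3.png",f["frame"][:,:,::-1])
f=grab_frame("side"); crop(f,(290,270,410,370),"s3.png",6)
E
```

```text
time: 14.78
tool_pos: [0.4033, 0.2237, 0.0532]
tool_rot: [-0.531, 0.396, -0.385, 0.642]
contact_force: [0.3, -0.2, 0.4]
gripper_width: 0.651
tool delta cm [-0.18  2.95 -1.33] rows 1 each [-0.18  2.95 -1.33] F [ 0.3 -0.2  0.4] w 0.651 p [0.4033 0.2237 0.0532] y [ 0.376 -0.14  -0.916] z [ 0.918 -0.075  0.389] t 14.775
```

View pics/w3.png

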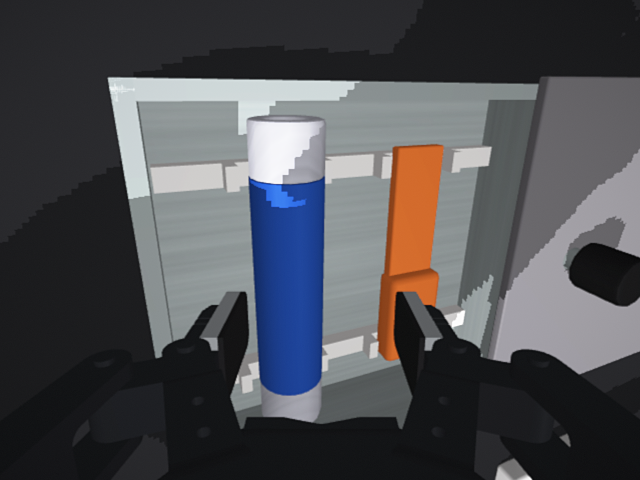

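View pics/s3.png

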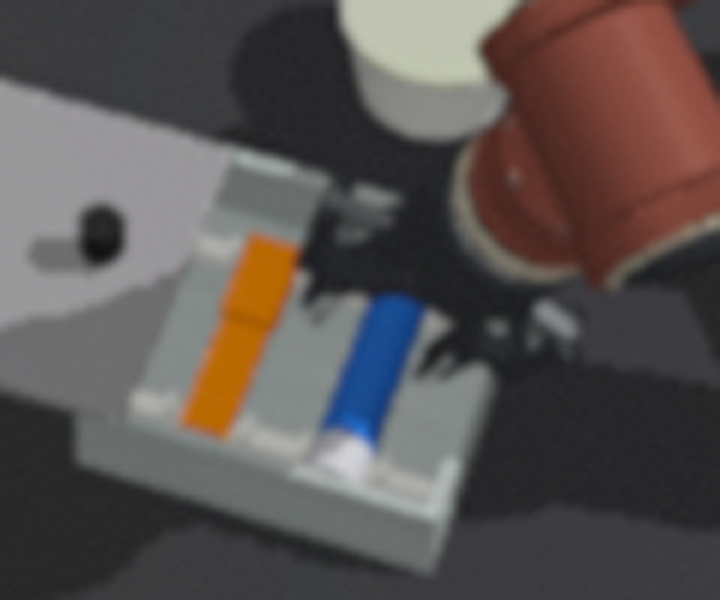

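```bash
python3 -m crank '[[[0.3,-0.1,1.5,-0.7,0],[0.3,-0.1,1.4,-0.6,0],[0.3,0,0,0,0]]]'; python3 go.py .4024 .2223 .0208
```

```text
time: 15.25
tool_pos: [0.4056, 0.224, 0.0276]
tool_rot: [-0.532, 0.395, -0.383, 0.644]
contact_force: [-18.0, -6.8, 43.3]
gripper_width: 0.652
tool delta cm [ 0.14  0.52 -0.55] rows 1 each [ 0.14  0.52 -0.55] F [-18.   -6.8  43.3] w 0.652 p [0.4056 0.224  0.0276] y [ 0.382 -0.141 -0.913] z [ 0.916 -0.074  0.394] t 15.25
```

```bash
python3 -m crank '[[[0.3,0,-0.5,0.2,0]]]'; python3 go.py .4024 .2223 .0208; python3 - <<'E'
from h import *
f=grab_frame("wrist"); cv2.imwrite("pics/w4.png",f["frame"][:,:,::-1])
f=grab_frame("scene"); crop(f,(285,165,405,255),"sc4.png",6)
E
```

```text
time: 15.38
tool_pos: [0.4038, 0.2242, 0.0291]
tool_rot: [-0.532, 0.394, -0.385, 0.643]
contact_force: [0.1, -0.5, 0.4]
gripper_width: 0.648
tool delta cm [ 0.13  0.73 -0.44] rows 1 each [ 0.13  0.73 -0.44] F [ 0.1 -0.5  0.4] w 0.648 p [0.4038 0.2242 0.0291] y [ 0.381 -0.138 -0.914] z [ 0.917 -0.074  0.393] t 15.375
```

View pics/w4.png

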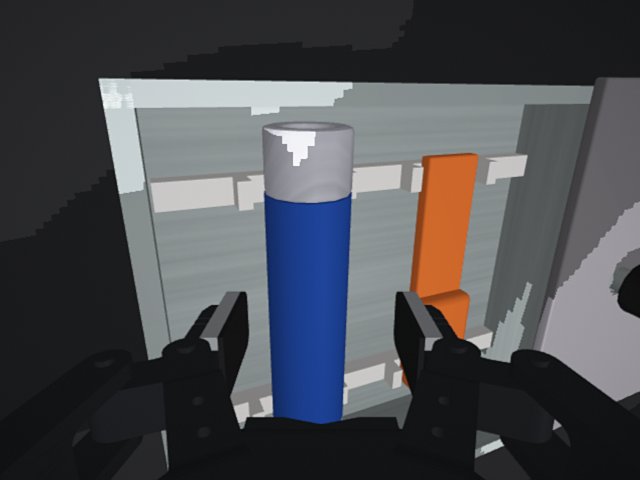

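View pics/sc4.png

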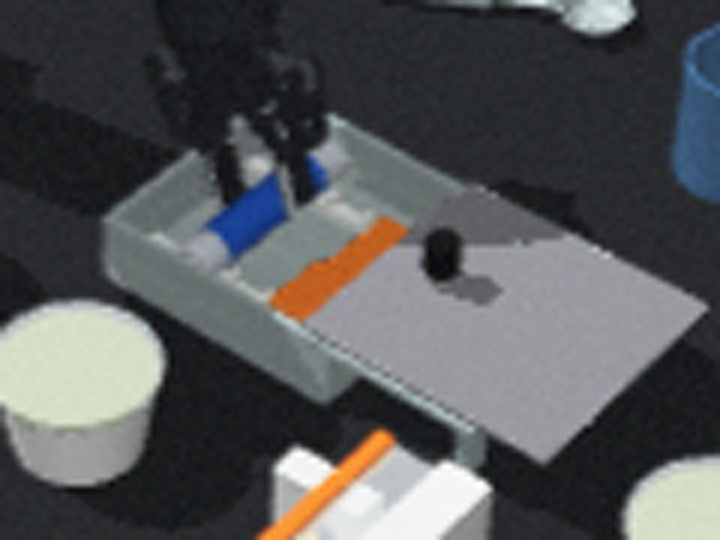

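```bash
python3 -m crank '[[[-0.05,0,-0.1,0,0],[-0.05,0,-0.1,-0.2,0],[-0.05,0,0,-0.2,0],[-0.05,0,0.1,0,0]]]'; python3 go.py .4024 .2223 .0208
```

```text
time: 15.98
tool_pos: [0.3984, 0.2238, 0.0271]
tool_rot: [-0.531, 0.396, -0.385, 0.643]
contact_force: [-5.7, -1.8, 15.4]
gripper_width: 0.475
tool delta cm [0.04 0.75 0.13] rows 1 each [0.04 0.75 0.13] F [-5.7 -1.8 15.4] w 0.475 p [0.3984 0.2238 0.0271] y [ 0.378 -0.139 -0.915] z [ 0.918 -0.074  0.39 ] t 15.975
```

```bash
python3 - <<'E'
from h import *
f=grab_frame("wrist"); cv2.imwrite("pics/w5.png",f["frame"][:,:,::-1])
f=grab_frame("side"); crop(f,(290,270,410,370),"s5.png",6)
E
```

```text
(no output)
```

View pics/w5.png

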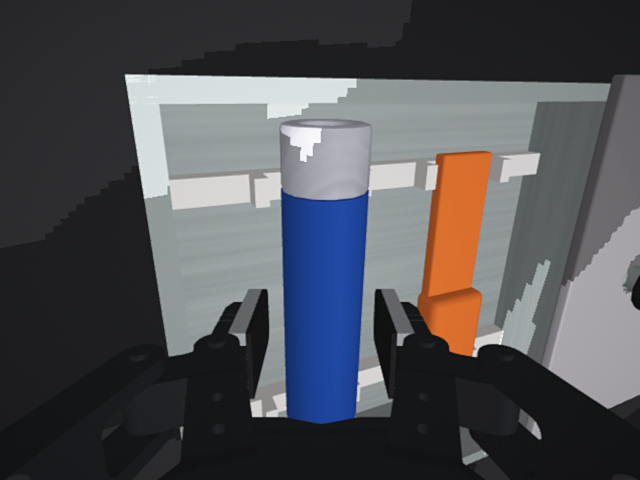

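View pics/s5.png

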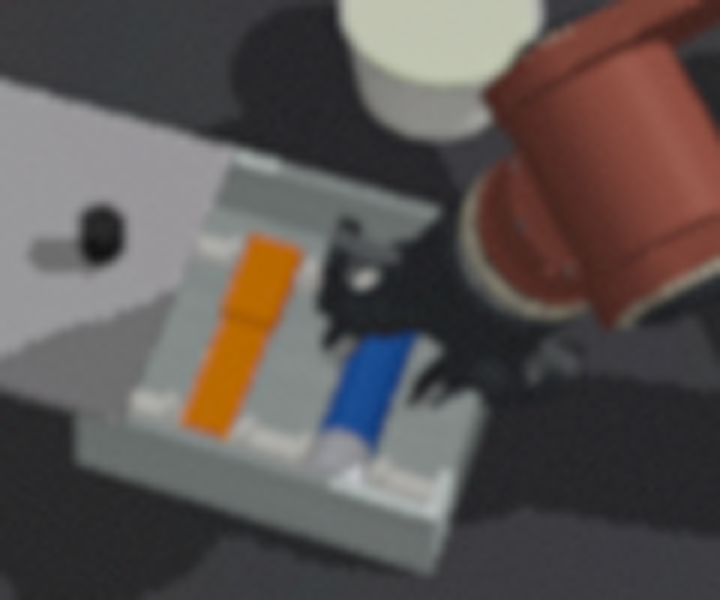

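```bash
python3 -m crank '[[[-0.16,0,0,0.1,0],[-0.16,0,0.1,0,0],[-0.16,0,0,0,0]]]'; python3 go.py .4024 .2223 .0208
```

```text
time: 16.45
tool_pos: [0.399, 0.2239, 0.0264]
tool_rot: [-0.531, 0.396, -0.386, 0.642]
contact_force: [-6.9, 0.5, 12.6]
gripper_width: 0.421
tool delta cm [0.06 0.66 0.11] rows 1 each [0.06 0.66 0.11] F [-6.9  0.5 12.6] w 0.421 p [0.399  0.2239 0.0264] y [ 0.376 -0.139 -0.916] z [ 0.918 -0.075  0.389] t 16.45
```

Push gently further while closing.

```bash
python3 -m crank '[[[-0.2,0,0.1,0,0],[-0.24,0,0.1,0,0],[-0.24,0,0,0,0]]]'; python3 go.py .4024 .2223 .0208
```

```text
time: 16.82
tool_pos: [0.4007, 0.2243, 0.0257]
tool_rot: [-0.531, 0.395, -0.386, 0.642]
contact_force: [-7.5, 1.1, 16.1]
gripper_width: 0.376
tool delta cm [ 0.13  0.54 -0.02] rows 1 each [ 0.13  0.54 -0.02] F [-7.5  1.1 16.1] w 0.376 p [0.4007 0.2243 0.0257] y [ 0.378 -0.138 -0.915] z [ 0.918 -0.076  0.39 ] t 16.825
```

```bash
python3 -m crank '[[[-1,0,0.1,0,0],[-1,0,0,0,0],[-1,0,0,0,0],[-1,0,0,0,0]]]'; python3 st.py; python3 -m crank '[[[-1,0.1,-0.9,0.4,0],[-1,0,-0.9,0.4,0],[-1,0,0,0,0]]]'; python3 st.py; python3 - <<'E'
from h import *
f=grab_frame("wrist"); cv2.imwrite("pics/w6.png",f["frame"][:,:,::-1])
f=grab_frame("side"); crop(f,(290,270,410,370),"s6.png",6)
E
```

```text
time: 17.32
tool_pos: [0.4014, 0.2244, 0.0256]
tool_rot: [-0.532, 0.395, -0.385, 0.643]
contact_force: [-11.3, 0.4, 21.1]
gripper_width: 0.323
[[-0.123  0.379  0.917]
 [-0.988 -0.138 -0.076]
 [ 0.097 -0.915  0.391]] 17.325 [ 0.538 -0.251  2.308 -0.425  0.859  0.886] [0.4014 0.2244 0.0256] [-11.3   0.4  21.1] 0.32287427431262183
time: 17.7
tool_pos: [0.4008, 0.2241, 0.0429]
tool_rot: [-0.531, 0.396, -0.385, 0.642]
contact_force: [-0.2, -0.1, -1.8]
gripper_width: 0.32
[[-0.122  0.378  0.918]
 [-0.988 -0.138 -0.075]
 [ 0.099 -0.916  0.39 ]] 17.7 [ 0.538 -0.29   2.303 -0.41   0.901  0.862] [0.4008 0.2241 0.0429] [-0.2 -0.1 -1.8] 0.32022794071517424
```

View pics/w6.png

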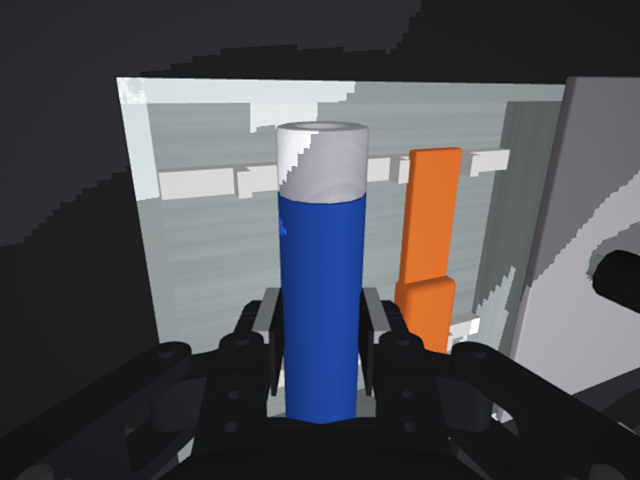

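View pics/s6.png

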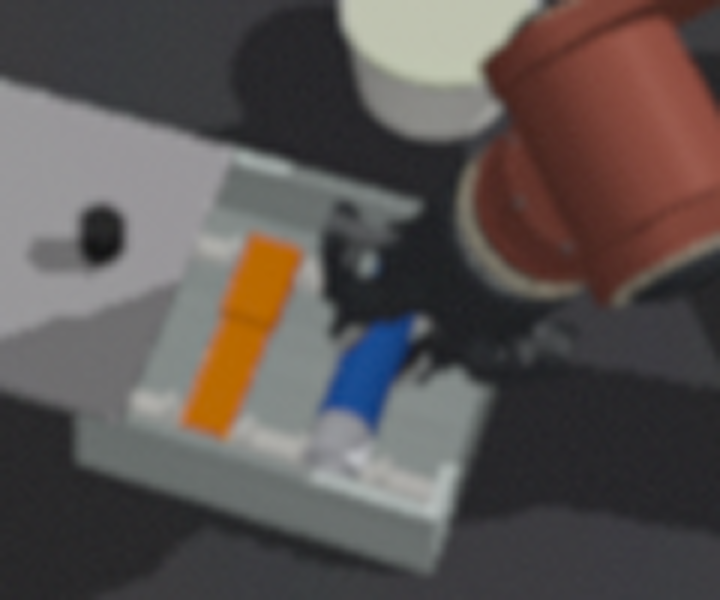

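```bash
python3 go.py .40 .2 .25; python3 - <<'E'
from h import *
import pickle
F={n:pickle.load(open(n+"0.pkl","rb")) for n in("scene","side")}
o=np.array([.6237,-.141]);y=np.radians(-4.38);ex=np.array([np.cos(y),np.sin(y)]);ey=np.array([-np.sin(y),np.cos(y)])
for n,p,z in (("scene",(263.2,333),.02),("scene",(302,363),0),("side",(314,262),.02),("side",(274.5,248),.02)):
    w=onz(F[n],*p,z)[:2]; print(n,p,w.round(4),"local",((w-o)@ex).round(4),((w-o)@ey).round(4))
E
```

```text
tool delta cm [  4.42 -18.72   8.22] rows 4 each [ 1.11 -4.68  2.06] F [ 0.2  0.3 -1.7] w 0.322 p [0.4004 0.2237 0.0422] y [ 0.377 -0.139 -0.916] z [ 0.918 -0.075  0.389] t 17.8
scene (263.2, 333) [ 0.5798 -0.3803] local -0.0255 -0.242
scene (302, 363) [ 0.7295 -0.3858] local 0.1242 -0.236
side (314, 262) [ 0.5788 -0.0175] local -0.0542 0.1197
side (274.5, 248) [ 0.725  -0.0439] local 0.0936 0.1046
```

```bash
python3 -m crank '[[[-1,1.1,-4.7,2,0],[-1,1.1,-4.7,2,0],[-1,1.1,-4.7,2,0],[-1,1.1,-4.7,2,0]]]'; python3 go.py .47 -.1 .25; python3 - <<'E'
from h import *
import pickle
F={n:pickle.load(open(n+"0.pkl","rb")) for n in("scene","side")}
o=np.array([.6237,-.141]);y=np.radians(-4.38);ex=np.array([np.cos(y),np.sin(y)]);ey=np.array([-np.sin(y),np.cos(y)])
for n,p,z in (("scene",(262.6,324.7),.02),("scene",(298.3,352.4),0),("side",(314,262),.02),("side",(274.5,248),.02)):
    w=onz(F[n],*p,z)[:2]; print(n,p,w.round(4),"local",((w-o)@ex).round(4),((w-o)@ey).round(4))
E
```

```text
time: 18.3
tool_pos: [0.3973, 0.2002, 0.2511]
tool_rot: [-0.531, 0.396, -0.386, 0.642]
contact_force: [1.4, 0.1, -1.7]
gripper_width: 0.326
tool delta cm [28.75  7.01  8.86] rows 6 each [4.79 1.17 1.48] F [ 1.4  0.1 -1.7] w 0.326 p [0.3973 0.2002 0.2511] y [ 0.376 -0.139 -0.916] z [ 0.918 -0.074  0.389] t 18.3
scene (262.6, 324.7) [ 0.559  -0.3583] local -0.0479 -0.2216
scene (298.3, 352.4) [ 0.6992 -0.3637] local 0.0923 -0.2163
side (314, 262) [ 0.5788 -0.0175] local -0.0542 0.1197
side (274.5, 248) [ 0.725  -0.0439] local 0.0936 0.1046
```

```bash
python3 -m crank '[[[-1,5,1.2,1.5,0],[-1,5,1.2,1.5,0],[-1,5,0.7,1.7,0],[-1,5,0.7,1.7,0],[-1,5,0.3,1.7,0],[-1,5,0.3,1.7,0],[-1,5,0,1.7,0],[-1,5,0,1.7,0]]]'; python3 go.py .48 -.25 .28;  python3 - <<'E'
from h import *
f=grab_frame("wrist"); cv2.imwrite("pics/w7.png",f["frame"][:,:,::-1])
E
```

```text
time: 19.3
tool_pos: [0.4863, -0.2122, 0.3004]
tool_rot: [-0.531, 0.396, -0.386, 0.642]
contact_force: [1.1, 1.0, -0.5]
gripper_width: 0.317
tool delta cm [ 3.61  2.15 -1.08] rows 1 each [ 3.61  2.15 -1.08] F [ 1.1  1.  -0.5] w 0.317 p [ 0.4863 -0.2122  0.3004] y [ 0.376 -0.138 -0.916] z [ 0.919 -0.076  0.388] t 19.3
```

View pics/w7.png

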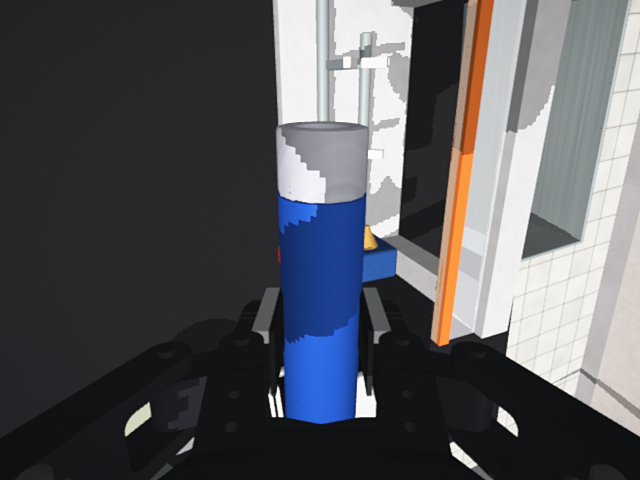

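```bash
python3 go.py .43 -.19 .24; python3 -m crank '[[[-1,-1,1.5,-4,0],[-1,-1,1.5,-4,0],[-1,0,0,0,0]]]';  python3 go.py .43 -.19 .24; python3 - <<'E'
from h import *
f=grab_frame("wrist"); cv2.imwrite("pics/w8.png",f["frame"][:,:,::-1])
import pickle; pickle.dump(f,open("w8.pkl","wb"))
E
```

```text
tool delta cm [-2.66  3.15 -7.88] rows 2 each [-1.33  1.57 -3.94] F [-2.9 -4.  -1. ] w 0.325 p [ 0.487  -0.2178  0.3023] y [ 0.377 -0.146 -0.915] z [ 0.917 -0.078  0.39 ] t 19.35
time: 19.73
tool_pos: [0.424, -0.187, 0.2341]
tool_rot: [-0.53, 0.397, -0.389, 0.64]
contact_force: [0.4, 0.3, -1.0]
gripper_width: 0.326
tool delta cm [ 0.28 -0.28  0.8 ] rows 1 each [ 0.28 -0.28  0.8 ] F [ 0.4  0.3 -1. ] w 0.326 p [ 0.424  -0.187   0.2341] y [ 0.37  -0.134 -0.919] z [ 0.921 -0.077  0.382] t 19.725
```

View pics/w8.png

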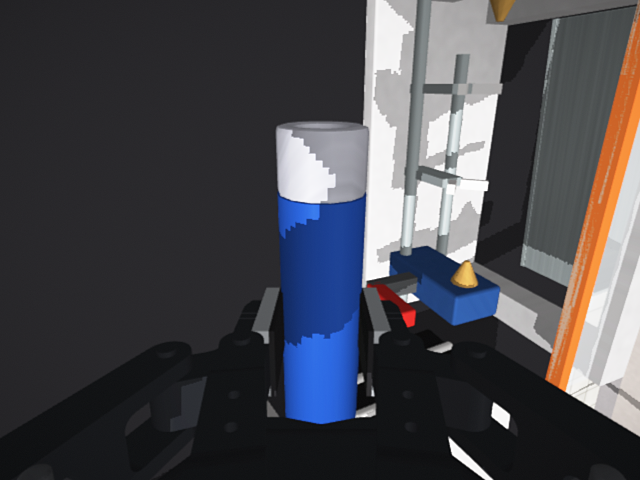

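```bash
python3 - <<'E'
from h import *
import pickle
f=pickle.load(open("w8.pkl","rb")); crop(f,(340,0,640,225),"w8a.png",2.6); crop(f,(360,170,520,340),"w8b.png",3.5)
a=onz(f,464.5,261,.11);b=onz(f,503,21,.11); d=b-a; print(a,b,np.linalg.norm(d),np.degrees(np.arctan2(-d[0],d[1])))
E
```

```text
[ 0.60678562 -0.26556233  0.11      ] [ 0.62609206 -0.07903245  0.11      ] 0.1875263624004327 -5.909252882437199
```

View pics/w8a.png

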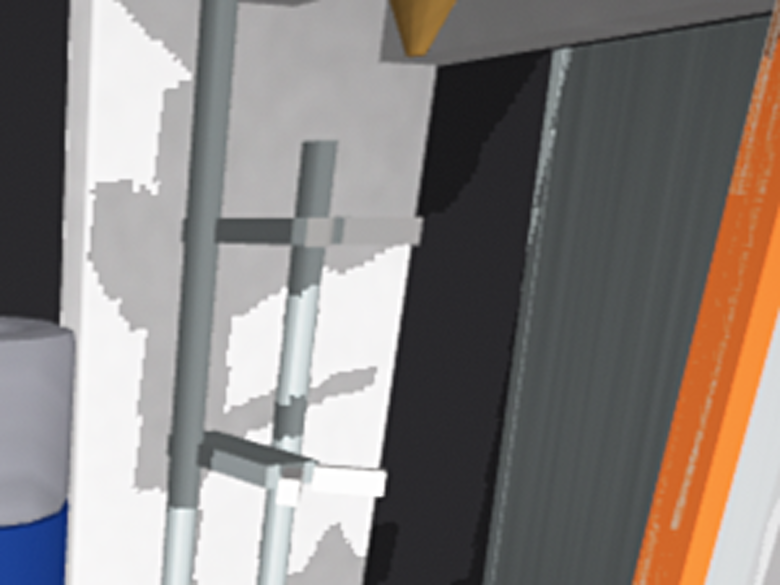

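View pics/w8b.png

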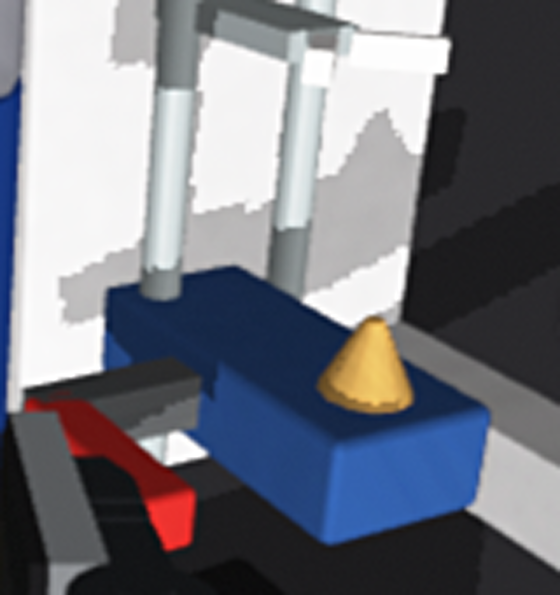

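```bash
python3 - <<'E'
from h import *
import pickle
f=pickle.load(open("w8.pkl","rb"))
a=onz(f,467.1,261,.11);b=onz(f,499.6,21,.11); d=b-a; print(a,b,np.linalg.norm(d),np.degrees(np.arctan2(-d[0],d[1])))
ca=lambda u,v:(340+u/2.6,v/2.6)
for nm,p,z in (("near rest L top",ca(203,440),.103),("near R top",ca(384,468),.103),("near R end low",ca(384,492),.103),("far L",ca(215,222),.103),("far R",ca(420,220),.103),("far R2",ca(420,243),.103),("base front",ca(68,400),.02),("base front2",ca(90,20),.02)):
    print(nm,onz(f,*p,z).round(4))
# orange lower front edge: dark/bright boundary line
for p in (ca(635,584),ca(760,30)): print("or",onz(f,*p,.185).round(4))
E
```

```text
[ 0.60971    -0.26631728  0.11      ] [ 0.62294176 -0.07893155  0.11      ] 0.18785230899417343 -4.039089845395991
near rest L top [ 0.561  -0.1775  0.103 ]
near R top [ 0.632  -0.1981  0.103 ]
near R end low [ 0.6329 -0.2064  0.103 ]
far L [ 0.5636 -0.117   0.103 ]
far R [ 0.6374 -0.1225  0.103 ]
far R2 [ 0.6382 -0.1291  0.103 ]
base front [ 0.5606 -0.1778  0.02  ]
base front2 [ 0.573  -0.0564  0.02  ]
or [ 0.6424 -0.2146  0.185 ]
or [ 0.648  -0.0841  0.185 ]
```

```bash
python3 go.py .5581 -.167 .1566
```

```text
tool delta cm [-4.5  12.12  8.83] rows 3 each [-1.5   4.04  2.94] F [ 0.4 -0.3 -0.9] w 0.32 p [ 0.426  -0.1881  0.238 ] y [ 0.375 -0.137 -0.917] z [ 0.919 -0.076  0.387] t 19.775
```

```bash
python3 -m crank '[[[-1,-1.5,4,2.9,0],[-1,-1.5,4,2.9,0],[-1,-1.5,4,2.9,0],[-1,0,0,0,0]]]'; python3 ang.py -4.2;  python3 go.py .593 -.1696 .1266; python3 - <<'E'
from h import *
f=grab_frame("wrist"); cv2.imwrite("pics/w9.png",f["frame"][:,:,::-1])
f=grab_frame("side"); crop(f,(265,145,385,265),"s9.png",5)
f=grab_frame("scene"); crop(f,(235,205,375,355),"sc9.png",4)
E
```

```text
time: 20.27
tool_pos: [0.5596, -0.1661, 0.1568]
tool_rot: [-0.532, 0.397, -0.387, 0.64]
contact_force: [-0.6, 0.5, -1.7]
gripper_width: 0.325
twist -0.3159754365327103 z [ 0.92  -0.073  0.384] y [ 0.373 -0.135 -0.918]
tool delta cm [-0.35  4.06  1.94] rows 1 each [-0.35  4.06  1.94] F [-0.6  0.5 -1.7] w 0.325 p [ 0.5596 -0.1661  0.1568] y [ 0.373 -0.135 -0.918] z [ 0.92  -0.073  0.384] t 20.275
```

View pics/w9.png

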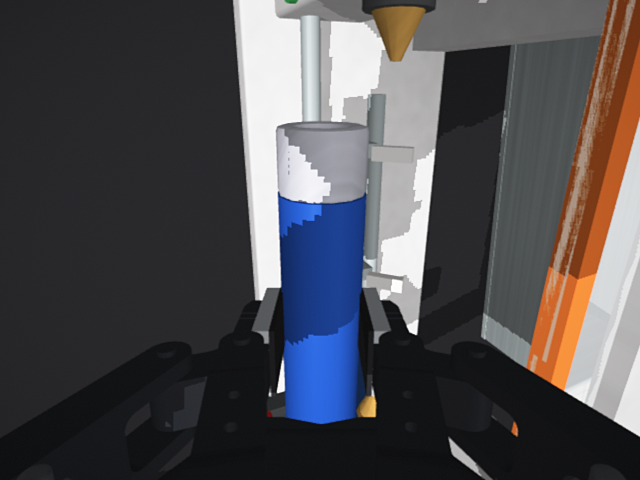

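View pics/s9.png

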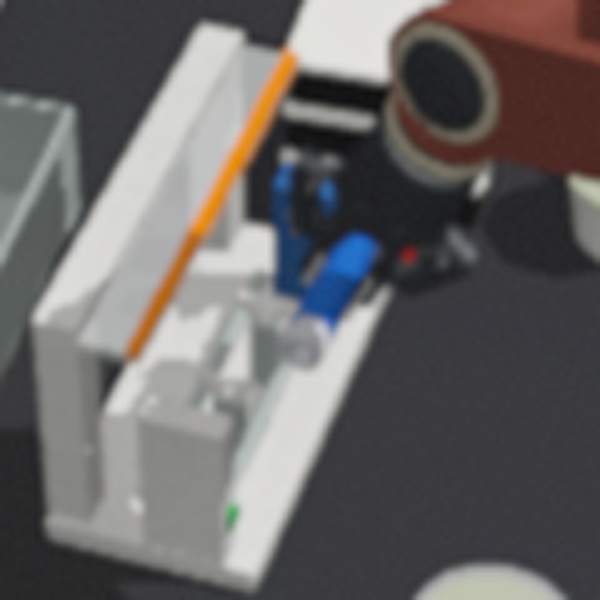

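View pics/sc9.png

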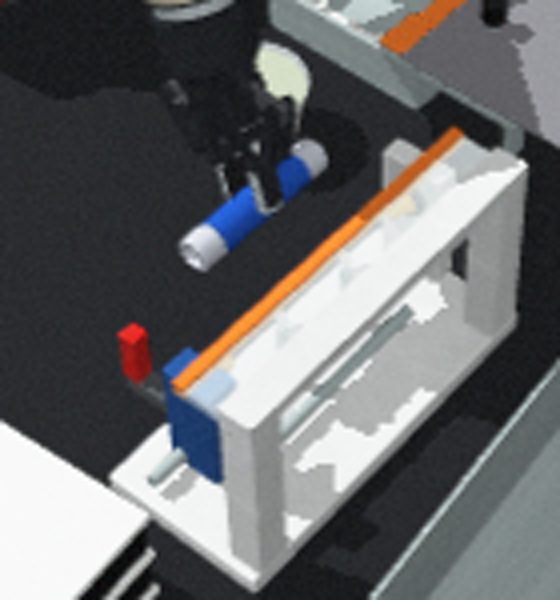

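```bash
python3 - <<'E'
from h import *
f=grab_frame("wrist")
o=np.array([.6187,-.141]);y=np.radians(-4.2);ex=np.array([np.cos(y),np.sin(y)]);ey=np.array([-np.sin(y),np.cos(y)])
def L(w): return ((w[:2]-o)@ex).round(4),((w[:2]-o)@ey).round(4)
print("head tip",L(onz(f,396.5,61,.11)))
print("rests",[L(onz(f,*p,.103)) for p in((413.5,147),(413.5,161),(403,280),(402,292))])
s=state()["tool_pos"]; 
print("roller end px pred", proj(f,np.r_[s[:2]-np.array([.0014,-.0005])+.07*ey, s[2]+.0034]))
print("tcp local",L(s), [L(onz(f,*p,.185)) for p in ((606,0),(530,387))])
E
```

```text
head tip (np.float64(0.0043), np.float64(0.0601))
rests [(np.float64(0.0229), np.float64(0.018)), (np.float64(0.0237), np.float64(0.0103)), (np.float64(0.023), np.float64(-0.0631)), (np.float64(0.023), np.float64(-0.0715))]
roller end px pred (np.float64(319.2457781803385), np.float64(123.7721097450883))
tcp local (np.float64(-0.0577), np.float64(-0.0314)) [(np.float64(0.0341), np.float64(0.0754)), (np.float64(0.0421), np.float64(-0.0858))]
```

```bash
python3 go.py .595 -.171 .1276; python3 -m crank '[[[-1,-0.1,2,1,0],[-1,-0.1,2,1,0],[-1,0,0,0,0],[-1,0,0,0,0]]]'; python3 go.py .612 -.1723 .1176; python3 - <<'E'
from h import *
f=grab_frame("wrist"); cv2.imwrite("pics/w10.png",f["frame"][:,:,::-1])
f=grab_frame("side"); crop(f,(265,145,385,265),"s10.png",5)
E
```

```text
tool delta cm [-0.51  4.63  1.95] rows 1 each [-0.51  4.63  1.95] F [ 0.1  0.5 -0.6] w 0.32 p [ 0.5589 -0.1681  0.1627] y [ 0.381 -0.14  -0.914] z [ 0.917 -0.074  0.393] t 20.475
time: 20.98
tool_pos: [0.5916, -0.173, 0.1332]
tool_rot: [-0.531, 0.395, -0.384, 0.643]
contact_force: [0.0, -0.1, -1.5]
gripper_width: 0.321
tool delta cm [-0.47  2.19  1.25] rows 1 each [-0.47  2.19  1.25] F [ 0.  -0.1 -1.5] w 0.321 p [ 0.5916 -0.173   0.1332] y [ 0.38  -0.14  -0.914] z [ 0.917 -0.075  0.392] t 20.975
```

View pics/w10.png

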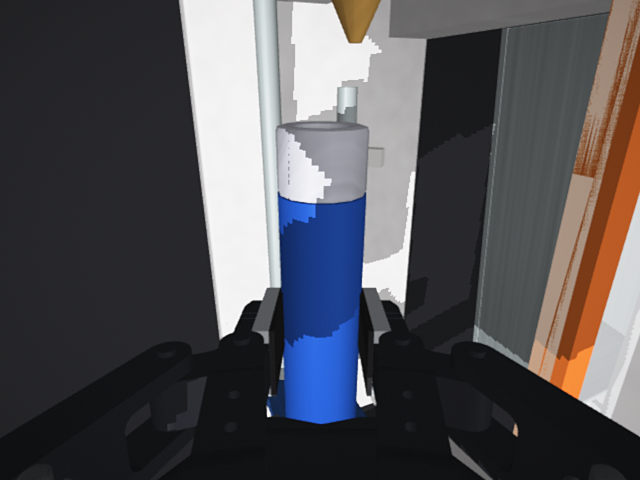

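View pics/s10.png

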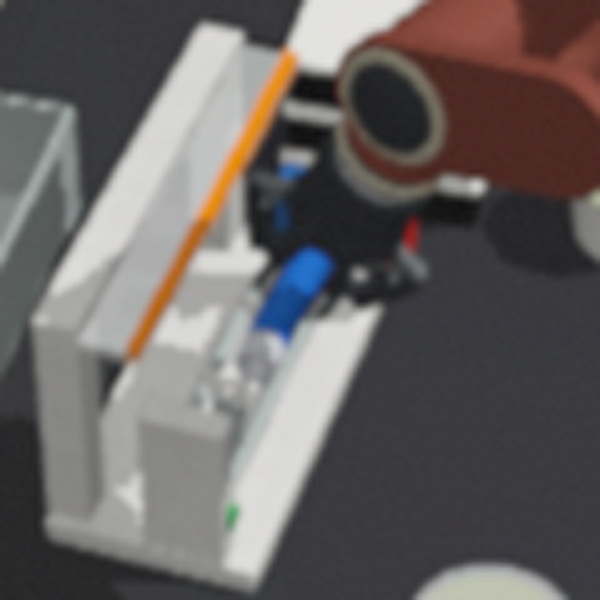

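```bash
python3 - <<'E'
from h import *
f=grab_frame("wrist"); s=state()["tool_pos"]
y=np.radians(-4.3);ex=np.array([np.cos(y),np.sin(y)]);ey=np.array([-np.sin(y),np.cos(y)])
rc=s[:2]-np.array([.0014,-.0005]); z=s[2]+.0034
e=onz(f,322.5,127,z)[:2]; b=e-(rc+.07*ey); print("bias ex,ey",b@ex,b@ey)
t=onz(f,354.5,42,.11)[:2]; d=t-rc; print("head tip rel roller: ex",d@ex,"ey",d@ey,"corr ex",(d-b)@ex,(d-b)@ey, "world",t)
r=onz(f,384,150,.103)[:2]-rc; print("far rest end rel",r@ex,r@ey)
E
```

```text
bias ex,ey 0.0012438722892097484 -0.0014511123688614336
head tip rel roller: ex 0.025440193128276455 ey 0.09555965503950863 corr ex 0.024196320839066705 0.09701076740837006 world [ 0.62269006 -0.07887144]
far rest end rel 0.04502888363552455 0.053715620080622424
```

```bash
python3 go.py .608 -.169 .1176; python3 -m crank '[[[-1,-0.7,1.05,0.4,0],[-1,-0.4,1,0.4,0],[-1,0,0,0,0],[-1,0,0,0,0]]]'; python3 go.py .6162 -.1698 .1066
```

```text
tool delta cm [-0.72  1.95  0.89] rows 1 each [-0.72  1.95  0.89] F [-0.3 -0.7 -1.5] w 0.326 p [ 0.5916 -0.1728  0.1326] y [ 0.379 -0.14  -0.915] z [ 0.917 -0.074  0.391] t 21.125
time: 21.62
tool_pos: [0.6079, -0.1649, 0.114]
tool_rot: [-0.531, 0.396, -0.386, 0.642]
contact_force: [-0.2, -0.6, -1.3]
gripper_width: 0.323
tool delta cm [0.31 1.06 0.52] rows 1 each [0.31 1.06 0.52] F [-0.2 -0.6 -1.3] w 0.323 p [ 0.6079 -0.1649  0.114 ] y [ 0.377 -0.138 -0.916] z [ 0.918 -0.074  0.389] t 21.625
```

```bash
python3 -m crank '[[[-1,0.3,0.3,0.4,0],[-1,0,0.3,0.1,0],[-1,0,0,0,0]]]'; python3 go.py .6162 -.1698 .1036
```

```text
time: 22.0
tool_pos: [0.6144, -0.1694, 0.1109]
tool_rot: [-0.531, 0.396, -0.386, 0.642]
contact_force: [-0.0, 0.3, -1.4]
gripper_width: 0.323
tool delta cm [-0.05  0.75 -0.12] rows 1 each [-0.05  0.75 -0.12] F [-0.   0.3 -1.4] w 0.323 p [ 0.6144 -0.1694  0.1109] y [ 0.377 -0.139 -0.916] z [ 0.918 -0.075  0.389] t 22.0
```

Now straight down in small steps (world down = dy 0.92, dz −0.39).

```bash
python3 -m crank '[[[-1,0,0.3,-0.1,0],[-1,0,0,0,0]]]'; python3 -m crank '[[[-1,0,0.2,-0.1,0],[-1,0,0,0,0]]]';python3 go.py .6162 -.1698 .1036
```

```text
time: 22.25
tool_pos: [0.6144, -0.1695, 0.1077]
tool_rot: [-0.531, 0.396, -0.385, 0.642]
contact_force: [-0.5, 0.5, -1.5]
gripper_width: 0.326
time: 22.5
tool_pos: [0.6151, -0.1699, 0.1066]
tool_rot: [-0.531, 0.396, -0.385, 0.643]
contact_force: [0.7, -0.5, 1.1]
gripper_width: 0.325
tool delta cm [-0.06  0.32 -0.02] rows 1 each [-0.06  0.32 -0.02] F [ 0.7 -0.5  1.1] w 0.325 p [ 0.6151 -0.1699  0.1066] y [ 0.379 -0.139 -0.915] z [ 0.917 -0.074  0.391] t 22.5
```

```bash
python3 -m crank '[[[-1,0,0.2,0,0],[-1,0,0,0,0]]]';python3 go.py .6162 -.1698 .1036
```

```text
time: 22.75
tool_pos: [0.6163, -0.1704, 0.1052]
tool_rot: [-0.532, 0.395, -0.384, 0.643]
contact_force: [1.6, 0.3, 2.4]
gripper_width: 0.323
tool delta cm [-0.07  0.14 -0.07] rows 1 each [-0.07  0.14 -0.07] F [1.6 0.3 2.4] w 0.323 p [ 0.6163 -0.1704  0.1052] y [ 0.38  -0.14  -0.914] z [ 0.917 -0.074  0.392] t 22.75
```

```bash
python3 -m crank '[[[-1,0,0.2,0.05,0],[-1,0,0,0,0]]]';python3 go.py .6162 -.1698 .1036
```

```text
time: 23.0
tool_pos: [0.6173, -0.1708, 0.104]
tool_rot: [-0.531, 0.396, -0.384, 0.643]
contact_force: [-0.8, 2.2, 6.6]
gripper_width: 0.326
tool delta cm [-0.09 -0.02 -0.13] rows 1 each [-0.09 -0.02 -0.13] F [-0.8  2.2  6.6] w 0.326 p [ 0.6173 -0.1708  0.104 ] y [ 0.379 -0.14  -0.915] z [ 0.917 -0.073  0.391] t 23.0
```

```bash
python3 -m crank '[[[-0.2,0,0,0,0],[0,0,0,0,0],[0.15,0,0,0,0],[0.15,0,0,0,0],[0.15,0,0,0,0]]]';python3 st.py; python3 - <<'E'
from h import *
f=grab_frame("wrist"); cv2.imwrite("pics/w11.png",f["frame"][:,:,::-1])
f=grab_frame("side"); crop(f,(265,145,385,265),"s11.png",5)
E
```

```text
time: 23.62
tool_pos: [0.6146, -0.1698, 0.1002]
tool_rot: [-0.531, 0.397, -0.387, 0.641]
contact_force: [-5.8, 0.0, -1.3]
gripper_width: 0.575
[[-0.122  0.373  0.92 ]
 [-0.988 -0.137 -0.075]
 [ 0.098 -0.918  0.385]] 23.625 [-0.393 -0.032  1.969  0.022  0.797 -0.303] [ 0.6146 -0.1698  0.1002] [-5.8  0.  -1.3] 0.5752877143352464
```

View pics/w11.png

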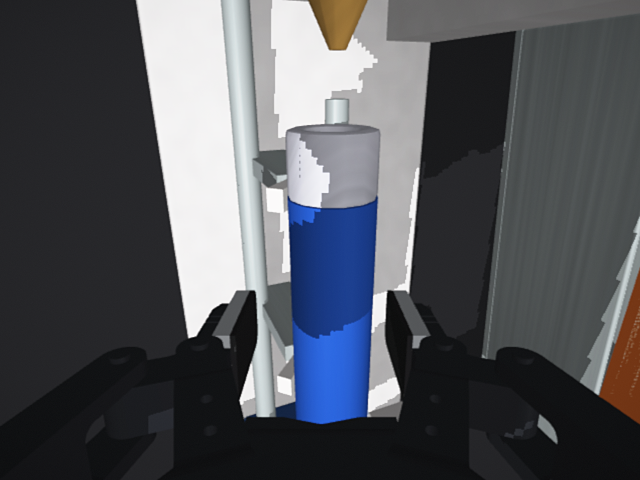

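View pics/s11.png

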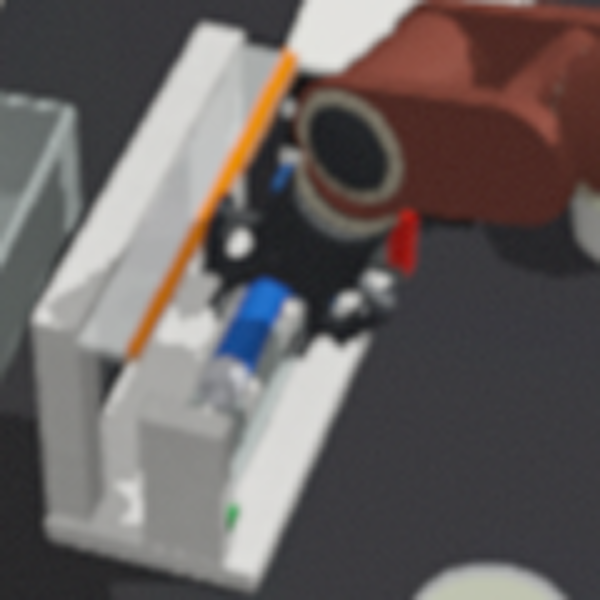

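```bash
python3 -m crank '[[[0.15,0,-0.7,-0.2,0],[0.15,0,-0.9,-0.3,0],[0.15,0,-1,-0.6,0],[0.15,0,-1,-1,0]]]';python3 st.py
```

```text
time: 24.22
tool_pos: [0.5835, -0.1638, 0.1286]
tool_rot: [-0.531, 0.396, -0.385, 0.643]
contact_force: [-0.5, -0.1, 0.0]
gripper_width: 0.571
[[-0.122  0.379  0.917]
 [-0.987 -0.139 -0.074]
 [ 0.1   -0.915  0.391]] 24.225 [-0.407 -0.152  2.029  0.029  0.85  -0.318] [ 0.5835 -0.1638  0.1286] [-0.5 -0.1  0. ] 0.5707592042844016
```

```bash
python3 -m crank '[[[0.15,0,-3,-4,0],[0.15,0,-3,-4,0],[0.15,0,0,0,0],[0.15,0,0,0,0]]]';python3 st.py; python3 - <<'E'
from h import *
f=grab_frame("wrist"); cv2.imwrite("pics/w12.png",f["frame"][:,:,::-1])
f=grab_frame("side"); crop(f,(265,145,385,265),"s12.png",5)
E
```

```text
time: 24.72
tool_pos: [0.4878, -0.1497, 0.152]
tool_rot: [-0.531, 0.395, -0.384, 0.643]
contact_force: [-0.2, -0.4, -1.3]
gripper_width: 0.575
[[-0.123  0.379  0.917]
 [-0.987 -0.14  -0.074]
 [ 0.1   -0.915  0.392]] 24.725 [-0.47  -0.459  2.226  0.057  0.962 -0.39 ] [ 0.4878 -0.1497  0.152 ] [-0.2 -0.4 -1.3] 0.5750370289109075
```

View pics/w12.png

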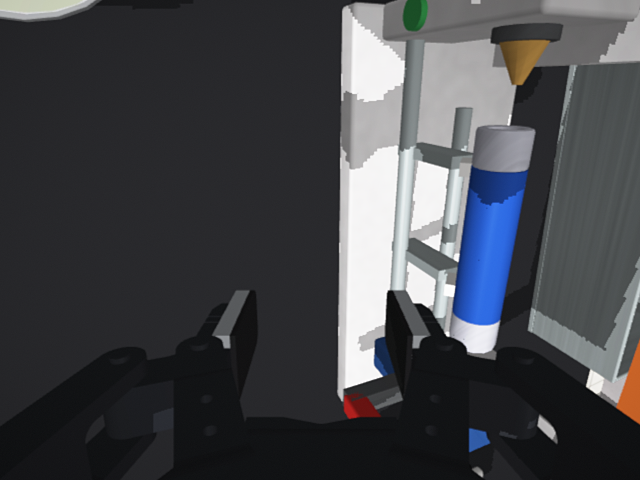

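View pics/s12.png

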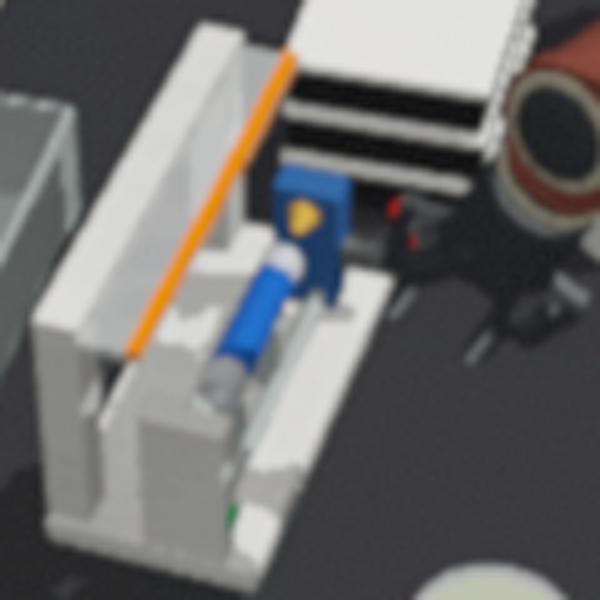

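```bash
python3 - <<'E'
from h import *
import pickle
f=pickle.load(open("scene0.pkl","rb"))
for p in ((232,310),(272,338),(222,390),(181,357)): print(onz(f,*p,.138).round(3))
f=pickle.load(open("side0.pkl","rb"))
for p in ((334,128),(373,131),(362,170),(324,163)): print(onz(f,*p,.138).round(3))
E
python3 go.py .47 -.2 .22
```

```text
[ 0.516 -0.426  0.138]
[ 0.668 -0.433  0.138]
[ 0.662 -0.623  0.138]
[ 0.509 -0.615  0.138]
[ 0.653 -0.605  0.138]
[ 0.502 -0.625  0.138]
[ 0.497 -0.383  0.138]
[ 0.639 -0.387  0.138]
tool delta cm [ 5.88 -6.29  1.4 ] rows 2 each [ 2.94 -3.15  0.7 ] F [0.7 0.6 0.1] w 0.575 p [ 0.4881 -0.1496  0.1511] y [ 0.377 -0.139 -0.916] z [ 0.918 -0.074  0.39 ] t 24.825
```

```bash
python3 -m crank '[[[0.1,3,-3,0.7,0],[0.1,3,-3,0.7,10.5],[0.1,0,0,0,10.5],[0.1,0,0,0,10.5],[0.1,0,0,0,10.5],[0.1,0,0,0,10.5],[0.1,0,0,0,10.5],[0.1,0,0,0,10.5]]]'; python3 -m crank '[[[0.1,0,0,0,10],[0.1,0,0,0,0]]]'; python3 st.py; python3 go.py .5255 -.293 .139
```

```text
time: 25.82
tool_pos: [0.471, -0.2016, 0.2166]
tool_rot: [-0.193, -0.069, -0.628, 0.751]
contact_force: [-0.3, 0.5, 0.5]
gripper_width: 0.552
time: 26.08
tool_pos: [0.4709, -0.2016, 0.2166]
tool_rot: [-0.14, -0.131, -0.641, 0.743]
contact_force: [-0.4, -0.0, 0.6]
gripper_width: 0.55
[[-0.926  0.376 -0.015]
 [-0.04  -0.138 -0.99 ]
 [-0.374 -0.916  0.143]] 26.075 [-0.606 -0.511  2.15   0.113  1.105  0.922] [ 0.4709 -0.2016  0.2166] [-0.4 -0.   0.6] 0.5502534131445163
tool delta cm [-1.79 10.43  7.86] rows 3 each [-0.6   3.48  2.62] F [-0.4 -0.   0.6] w 0.55 p [ 0.4709 -0.2016  0.2166] y [ 0.376 -0.138 -0.916] z [-0.015 -0.99   0.143] t 26.075
```

```bash
python3 -m crank '[[[0.1,0,0,0,3.4]]]'; python3 go.py .5435 -.2997 .155
```

```text
time: 26.2
tool_pos: [0.4707, -0.2016, 0.2168]
tool_rot: [-0.121, -0.153, -0.645, 0.739]
contact_force: [-0.9, 0.1, 0.3]
gripper_width: 0.551
tool delta cm [-4.55  9.75  8.46] rows 3 each [-1.52  3.25  2.82] F [-0.9  0.1  0.3] w 0.551 p [ 0.4707 -0.2016  0.2168] y [ 0.376 -0.138 -0.916] z [-0.071 -0.99   0.12 ] t 26.2
```

```bash
python3 -m crank '[[[0.1,-1.5,3.25,2.8,0],[0.1,-1.5,3.25,2.8,0],[0.1,-1.5,3.25,2.8,0],[0.1,0,0,0,0],[0.1,0,0,0,0]]]'; python3 go.py .5435 -.2997 .095;  python3 - <<'E'
from h import *
f=grab_frame("wrist"); cv2.imwrite("pics/w13.png",f["frame"][:,:,::-1])
print(proj(f,(.539,-.298,.124)),proj(f,(.539,-.298,.066)))
print([ (b,c,onz(f,*c,.124)) for b,c in blobs(f,(0,150,90),(6,255,255),None,100)[1]])
E
```

```text
time: 26.82
tool_pos: [0.5427, -0.299, 0.1549]
tool_rot: [-0.121, -0.154, -0.645, 0.739]
contact_force: [0.4, 1.0, -0.2]
gripper_width: 0.551
tool delta cm [ 2.22  5.52 -0.65] rows 1 each [ 2.22  5.52 -0.65] F [ 0.4  1.  -0.2] w 0.551 p [ 0.5427 -0.299   0.1549] y [ 0.377 -0.138 -0.916] z [-0.071 -0.99   0.12 ] t 26.825
(np.float64(311.4797516230901), np.float64(314.7975448217135)) (np.float64(302.2928305656071), np.float64(309.19768999134584))
[([291, 299, 35, 35, 1175], [308.3, 316.1], array([ 0.53852013, -0.29648432,  0.124     ]))]
```

View pics/w13.png

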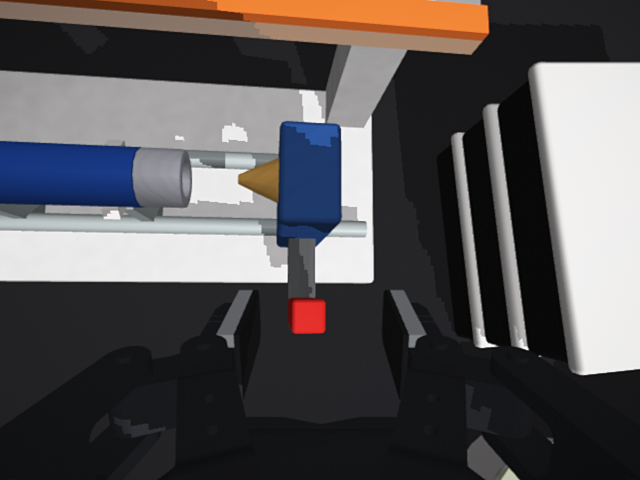

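```bash
python3 -m crank '[[[0.1,0.7,1.8,-0.25,0],[0.1,0.7,1.8,-0.25,0],[0.1,0.7,1.8,-0.25,0],[0.1,0,0,0,0]]]'; python3 go.py .543 -.298 .095
```

```text
time: 27.38
tool_pos: [0.5424, -0.2972, 0.0932]
tool_rot: [-0.119, -0.153, -0.647, 0.738]
contact_force: [0.6, 0.2, -0.3]
gripper_width: 0.551
tool delta cm [-0.12 -0.13  0.09] rows 1 each [-0.12 -0.13  0.09] F [ 0.6  0.2 -0.3] w 0.551 p [ 0.5424 -0.2972  0.0932] y [ 0.373 -0.135 -0.918] z [-0.072 -0.991  0.117] t 27.375
```

Grip.

```bash
python3 -m crank '[[[-1,0,0,0,0],[-1,0,0,0,0],[-1,0,0,0,0],[-1,0,0,0,0],[-1,0,0,0,0]]]'; python3 st.py
```

```text
time: 28.0
tool_pos: [0.5446, -0.2989, 0.0979]
tool_rot: [-0.121, -0.155, -0.645, 0.738]
contact_force: [-4.0, 1.2, 5.7]
gripper_width: 0.191
[[-0.923  0.378 -0.073]
 [ 0.022 -0.139 -0.99 ]
 [-0.385 -0.915  0.12 ]] 28.0 [-0.681 -0.069  2.01   0.18   0.814  0.841] [ 0.5446 -0.2989  0.0979] [-4.   1.2  5.7] 0.19149689455425242
```

```bash
python3 -m crank '[[[-1,0,-0.1,-0.6,0],[-1,-0.05,-0.1,-1,0],[-1,-0.05,-0.1,-1,0],[-1,-0.05,-0.1,-1,0],[-1,0,0,-0.4,0],[-1,0,0,0,0]]]'; cat > tj.py <<'E'
from h import *
s=state(); e=np.array([.0745,.9972]); d=s["tool_pos"][:2]-np.array([.5446,-.2989]); F=s["contact_force"]
print("t",s["time"],"J mm",(d@e*1000).round(2),"perp",((d@np.array([.9972,-.0745]))*1000).round(2),"z",s["tool_pos"][2].round(4),"Faxis",(F[:2]@e).round(2),"F",F.round(1),"w",s["gripper_width"])
E
python3 tj.py
```

```text
time: 28.75
tool_pos: [0.5474, -0.2613, 0.098]
tool_rot: [-0.121, -0.155, -0.643, 0.74]
contact_force: [-2.6, -8.7, 1.9]
gripper_width: 0.193
t 28.75 J mm 37.74 perp -0.02 z 0.098 Faxis -8.87 F [-2.6 -8.7  1.9] w 0.19321305573832712
```

```bash
python3 -m crank '[[[-1,-0.05,-0.1,-0.7,0],[-1,-0.05,-0.1,-0.8,0],[-1,0,0,-0.3,0]]]'; python3 tj.py; python3 -m crank '[[[-1,0,0,0,0]]]'; python3 tj.py;  python3 - <<'E'
from h import *
f=grab_frame("wrist"); cv2.imwrite("pics/w14.png",f["frame"][:,:,::-1])
E
```

```text
time: 29.12
tool_pos: [0.5487, -0.2436, 0.098]
tool_rot: [-0.121, -0.155, -0.642, 0.741]
contact_force: [-6.2, -12.3, 2.7]
gripper_width: 0.192
t 29.125 J mm 55.41 perp -0.01 z 0.098 Faxis -12.75 F [ -6.2 -12.3   2.7] w 0.19199304055296446
time: 29.25
tool_pos: [0.5487, -0.2434, 0.098]
tool_rot: [-0.121, -0.155, -0.643, 0.74]
contact_force: [-4.2, -10.5, 2.6]
gripper_width: 0.192
t 29.25 J mm 55.65 perp -0.05 z 0.098 Faxis -10.75 F [ -4.2 -10.5   2.6] w 0.1919288838479628
```

View pics/w14.png

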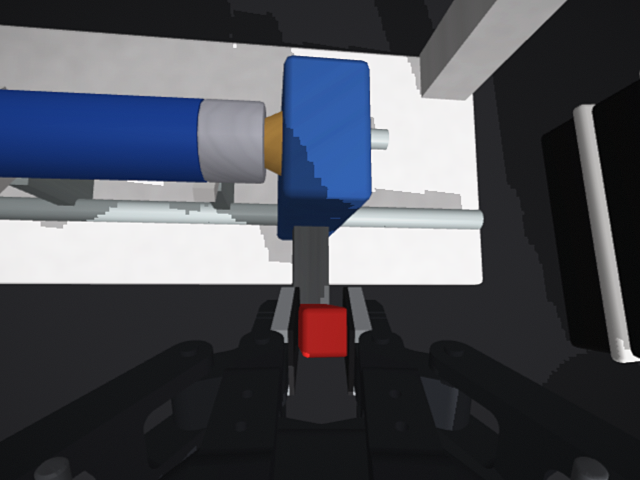

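```bash
for i in 1; do python3 -m crank '[[[-1,0,-0.02,-0.2,0],[-1,0,-0.02,-0.2,0]]]' >/dev/null; python3 tj.py; done; python3 -m crank '[[[-1,0,-0.02,-0.2,0],[-1,0,-0.02,-0.2,0]]]' >/dev/null; python3 tj.py; python3 -m crank '[[[-1,0,-0.02,-0.2,0]]]' >/dev/null; python3 tj.py
```

```text
t 29.55 J mm 59.1 perp -0.02 z 0.098 Faxis -13.79 F [ -2.7 -13.6   1.5] w 0.193190815059657
t 29.8 J mm 63.11 perp -0.04 z 0.098 Faxis -12.86 F [ -1.9 -12.8   1.5] w 0.1994144447064962
t 29.925 J mm 65.1 perp -0.03 z 0.098 Faxis -13.5 F [ -2.3 -13.4   1.9] w 0.19799266412911054
```

```bash
python3 -m crank '[[[-1,0,-0.01,-0.1,0]]]' >/dev/null; python3 tj.py; python3 -m crank '[[[-1,0,-0.01,-0.1,0]]]' >/dev/null; python3 tj.py; python3 -m crank '[[[-1,0,-0.01,-0.1,0]]]' >/dev/null; python3 tj.py;python3 -m crank '[[[-1,0,-0.01,-0.1,0]]]' >/dev/null; python3 tj.py
```

```text
t 30.05 J mm 66.17 perp -0.02 z 0.098 Faxis -12.8 F [ -1.7 -12.7   2.1] w 0.19530230165048948
t 30.175 J mm 67.13 perp -0.02 z 0.098 Faxis -12.55 F [ -1.5 -12.5   0.8] w 0.1922212375828441
t 30.3 J mm 68.1 perp -0.04 z 0.098 Faxis -13.01 F [ -2.1 -12.9   1.2] w 0.19419922064472997
t 30.425 J mm 69.06 perp -0.03 z 0.098 Faxis -12.9 F [ -1.  -12.9   0.7] w 0.19418732219329757
```

```bash
python3 -m crank '[[[-1,0,-0.01,-0.1,0]]]' >/dev/null; python3 tj.py; python3 -m crank '[[[-1,0,-0.01,-0.1,0]]]' >/dev/null; python3 tj.py; python3 -m crank '[[[-1,0,-0.01,-0.1,0]]]' >/dev/null; python3 tj.py;python3 -m crank '[[[-1,0,-0.01,-0.1,0]]]' >/dev/null; python3 tj.py
```

```text
t 30.55 J mm 70.06 perp -0.03 z 0.098 Faxis -13.73 F [ -1.4 -13.7   1.8] w 0.1923603945637752
t 30.675 J mm 71.08 perp -0.01 z 0.098 Faxis -12.78 F [ -1.9 -12.7   1.3] w 0.1945226654332962
t 30.8 J mm 72.1 perp -0.03 z 0.098 Faxis -13.32 F [ -1.  -13.3   0.2] w 0.19389705637293966
t 30.925 J mm 73.07 perp -0.02 z 0.098 Faxis -13.82 F [ -0.4 -13.8   1.2] w 0.1933816272597981
```

```bash
for k in a; do python3 -m crank '[[[-1,0,-0.01,-0.1,0]]]' >/dev/null; python3 tj.py; done; python3 -m crank '[[[-1,0,-0.01,-0.1,0]]]' >/dev/null; python3 tj.py; python3 -m crank '[[[-1,0,-0.01,-0.1,0]]]' >/dev/null; python3 tj.py
```

```text
t 31.05 J mm 74.08 perp -0.03 z 0.098 Faxis -13.3 F [ -0.7 -13.3   1.5] w 0.19320948459180567
t 31.175 J mm 75.07 perp -0.05 z 0.098 Faxis -13.59 F [ -1.4 -13.5   0.3] w 0.19369440840418553
t 31.3 J mm 76.07 perp -0.02 z 0.098 Faxis -13.91 F [ -0.7 -13.9   0.8] w 0.19281136355380887
```

```bash
python3 -m crank '[[[-1,0,-0.01,-0.1,0]]]' >/dev/null; python3 tj.py; python3 -m crank '[[[-1,0,-0.01,-0.1,0]]]' >/dev/null; python3 tj.py
```

```text
t 31.425 J mm 76.95 perp -0.04 z 0.098 Faxis -14.47 F [ -0.4 -14.5   1.6] w 0.1927214769324215
t 31.55 J mm 77.57 perp -0.03 z 0.098 Faxis -16.3 F [ -0.2 -16.3  -0.3] w 0.19183776895877147
```

```bash
python3 -m crank '[[[-1,0,-0.01,-0.1,0]]]' >/dev/null; python3 tj.py; python3 -m crank '[[[-1,0,-0.01,-0.1,0]]]' >/dev/null; python3 tj.py
```

```text
t 31.675 J mm 78.38 perp -0.04 z 0.098 Faxis -17.3 F [  0.1 -17.4   0.3] w 0.19361577827772877
t 31.8 J mm 79.2 perp -0.02 z 0.0981 Faxis -17.39 F [  0.  -17.4  -0.8] w 0.19391680268388395
```

```bash
python3 -m crank '[[[-1,0,-0.01,-0.1,0]]]' >/dev/null; python3 tj.py; python3 -m crank '[[[-1,0,-0.01,-0.1,0]]]' >/dev/null; python3 tj.py; python3 -m crank '[[[-1,0,0,-0.02,0]]]' >/dev/null; python3 tj.py
```

```text
t 31.925 J mm 80.03 perp -0.03 z 0.0981 Faxis -18.59 F [  1.  -18.7  -1.4] w 0.1924521025353137
t 32.05 J mm 80.85 perp -0.04 z 0.098 Faxis -19.34 F [  1.4 -19.5  -0.5] w 0.19622168607252338
t 32.175 J mm 80.99 perp -0.04 z 0.098 Faxis -18.15 F [  0.4 -18.2  -0.6] w 0.18987768513058056
```

```bash
python3 -m crank '[[[-1,0,0,-0.07,0]]]' >/dev/null; python3 tj.py; python3 -m crank '[[[-1,0,0,0,0],[-1,0,0,0,0]]]' >/dev/null; python3 tj.py;  python3 - <<'E'
from h import *
f=grab_frame("wrist"); cv2.imwrite("pics/w15.png",f["frame"][:,:,::-1])
f=grab_frame("side"); crop(f,(265,145,385,265),"s15.png",5)
E
```

```text
t 32.3 J mm 81.54 perp -0.02 z 0.098 Faxis -20.34 F [ -0.  -20.4  -0.8] w 0.19768139932836837
t 32.55 J mm 81.56 perp -0.05 z 0.098 Faxis -20.02 F [ -0.5 -20.   -1.6] w 0.19580731965294973
```

View pics/w15.png

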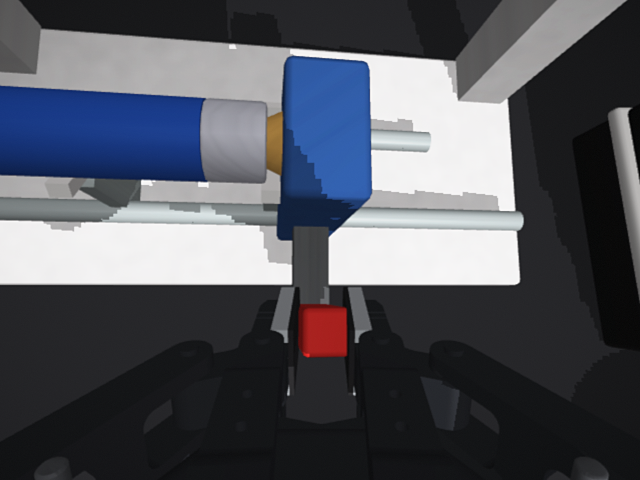

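View pics/s15.png

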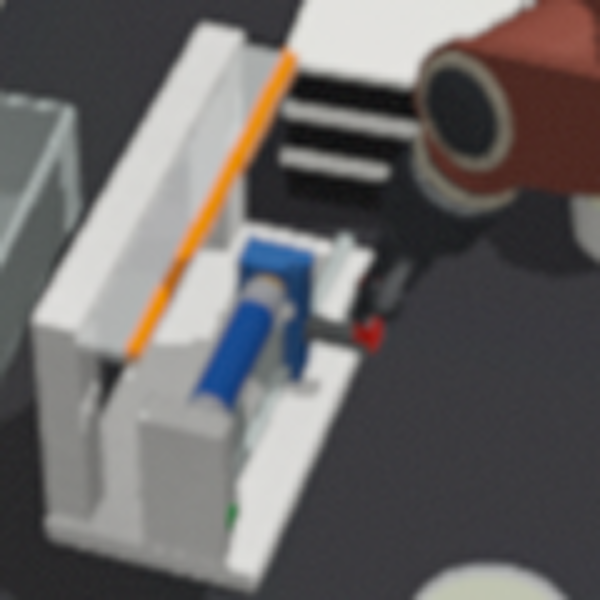

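```bash
python3 -m crank '[[[-1,0,0,0.07,0]]]' >/dev/null; python3 tj.py; python3 -m crank '[[[-1,0,0,0,0]]]' >/dev/null; python3 tj.py
```

```text
t 32.775 J mm 81.53 perp -0.05 z 0.098 Faxis -14.71 F [  0.9 -14.8   0.4] w 0.19334045141414755
t 32.9 J mm 81.53 perp -0.02 z 0.0981 Faxis -16.35 F [ -0.1 -16.4  -0.3] w 0.19222931330801224
```

```bash
python3 -m crank '[[[-1,0,0,0.12,0],[-1,0,0,0,0]]]' >/dev/null; python3 tj.py
```

```text
t 33.15 J mm 81.5 perp -0.05 z 0.098 Faxis -12.23 F [  1.1 -12.3   1.5] w 0.19484473813458614
```

```bash
python3 -m crank '[[[-1,0,0,0.08,0],[-1,0,0,0,0]]]' >/dev/null; python3 tj.py; python3 -m crank '[[[-0.2,0,0,0,0],[-0.1,0,0,0,0],[0.1,0,0,0,0],[0.1,0,0,0,0]]]'; python3 tj.py
```

```text
t 33.4 J mm 81.49 perp -0.05 z 0.098 Faxis -8.04 F [ 1.  -8.1  1.6] w 0.1957885292424129
time: 33.9
tool_pos: [0.5491, -0.215, 0.0957]
tool_rot: [-0.121, -0.154, -0.645, 0.739]
contact_force: [0.1, -0.1, 0.0]
gripper_width: 0.55
t 33.9 J mm 84.0 perp -1.73 z 0.0957 Faxis -0.06 F [ 0.1 -0.1  0. ] w 0.5497669166982743
```

Released with no contact. Retreat up along the tool's axis, then away and look.

```bash
python3 -m crank '[[[0.1,-0.5,-1.5,0.3,0],[0.1,-1,-2.5,0.2,0],[0.1,-1,-3,0.2,0],[0.1,2,-3,0,0],[0.1,4,-3,0,0],[0.1,3,-2,1,0],[0.1,0,0,0,0],[0.1,0,0,0,0]]]'; python3 go.py .45 -.25 .25; python3 - <<'E'
from h import *
f=grab_frame("wrist"); cv2.imwrite("pics/w16.png",f["frame"][:,:,::-1])
f=grab_frame("side"); crop(f,(265,145,385,265),"s16.png",5); cv2.imwrite("pics/side16.png",f["frame"][:,:,::-1])
f=grab_frame("scene"); cv2.imwrite("pics/sc16.png",f["frame"][:,:,::-1])
E
```

```text
time: 34.9
tool_pos: [0.4317, -0.2101, 0.2113]
tool_rot: [-0.121, -0.155, -0.645, 0.739]
contact_force: [-0.2, 0.1, 0.9]
gripper_width: 0.546
tool delta cm [-3.26 -2.29  4.29] rows 1 each [-3.26 -2.29  4.29] F [-0.2  0.1  0.9] w 0.546 p [ 0.4317 -0.2101  0.2113] y [ 0.379 -0.14  -0.915] z [-0.073 -0.99   0.121] t 34.9
```

View pics/w16.png

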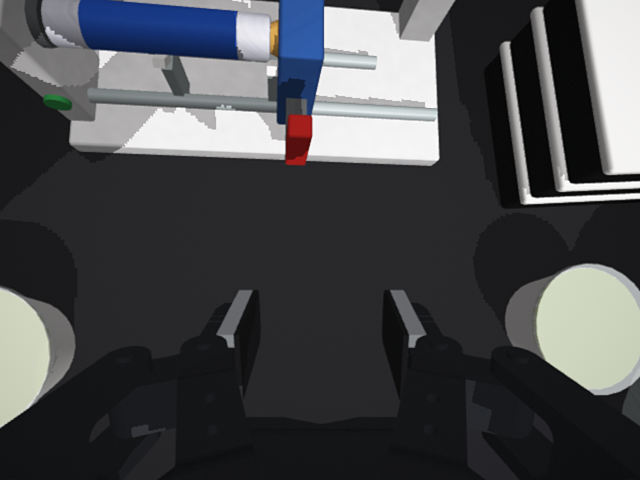

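View pics/s16.png

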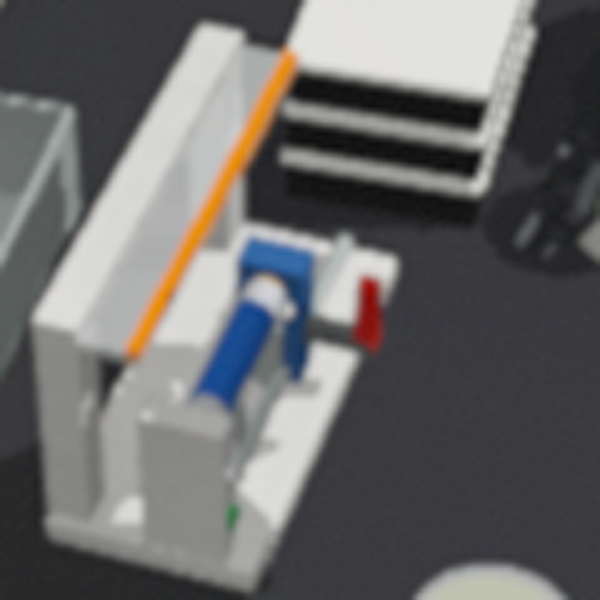

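View pics/sc16.png

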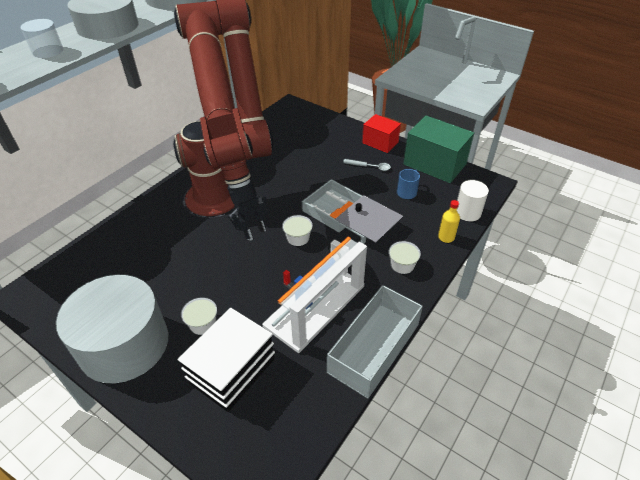

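View pics/side16.png

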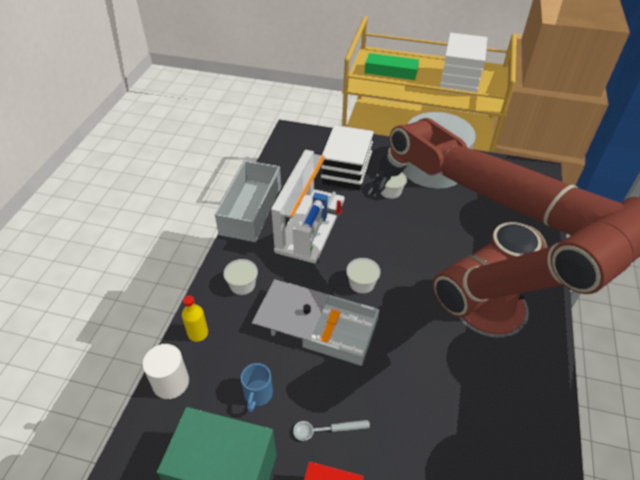

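```bash
python3 - <<'E'
from h import *
f=grab_frame("side"); print([o for o in blobs(f,(0,0,0),(180,255,50),(255,285,375,350),20)[1]])
f=grab_frame("wrist"); m,o=blobs(f,(0,150,60),(8,255,255),(270,90,330,180),50); print(o); print(onz(f,300,119,.124), state()["contact_force"])
E
```

```text
[([302, 285, 54, 10, 341], [332.7, 288.7]), ([255, 290, 11, 23, 118], [259.0, 298.8]), ([304, 305, 6, 9, 40], [306.6, 309.0]), ([255, 325, 52, 25, 523], [278.3, 338.1]), ([368, 332, 7, 18, 67], [372.2, 343.0])]
[([287, 113, 26, 51, 1148], [299.1, 137.5])]
[ 0.54762473 -0.21456414  0.124     ] [-0.11400745  0.41247535 -0.21533776]
```

Cover and tailstock stand as left (the handle measures −0.2146 in y against −0.215 expected). Handing in.

```bash
python3 -c "
from plant import *
print(job_done()); print(state()['time'])"
```

```text
the job is handed in; nothing more can be done
None
the job is handed in; nothing more can be done
```

I slid the cover onto the ledge, laid the roller from the near pocket on the V rests, and pushed the tailstock up until the roller was carried on both centres. I then let go and handed in at about 35 s. No verdict was reported.

**How it was done**
- **Lean:** the moves cannot command a lean directly. I got about 23° by pushing against the arm's reach limit, which is under the suggested 30–40° but was enough to clear the guard.
- **Tailstock:** I gripped it by the handle and stopped at about 81.5 mm. The force started to rise at about 77.5 mm and was about 20 N at the end. With 12 N of drag, that puts the sprung centre at about 4 mm. I eased the push off to 8 N before opening the fingers.

**Last checks**
- **Contact:** about zero force on the tool.
- **Tailstock:** unchanged in the pictures after release. The handle measured y −0.2146 m, against −0.215 m expected.
- **Cover:** knob about 106 mm to the ledge side of the pan's middle (readings ran from 103.5 to 108), not moved since. The limit is 100 mm.
- **Scraper and bystanders:** all appear in their places by eye.

**What disagreed or could count against the run**
- **Joint range:** while finding the lean, joint 3 read 0.055 rad for a moment. Its stated lower limit is 0.06.
- **Tray contact:** on the way into the pocket, a force of about 47 N (43 N of it upward) showed briefly. I think a finger knuckle touched the tray rim. I backed off, but if that counts as the gripper's body it is over the 40 N limit.
- **Machine position:** readings from different pictures differed by up to 5 mm, so I seated the roller in the V rests by feel.
- **Not measured:** the spring travel is judged only from force and handle position. The roller's height on the centres was judged by eye.

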